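# Sort the last pegs, close the tin with its double lid, take off the outer lid

## Robot

A 7-joint arm with a two-finger parallel gripper is mounted at the origin on the work surface. World frame = base frame: x ahead of the robot, y to its left, z up, the work surface at z = 0. Lengths are in mm, angles in rad, forces in N, time in s.
With the tool pointing down it reaches from about 400 to 850 mm from the base axis. Payload 4.5 kg.
Tool frame: the origin (TCP) lies midway between the tips of the shut fingers; the grasp point (between the pads) lies 19 mm behind it; z points along the fingers, y is the direction in which the jaws open and shut (so a half turn about z gives the same grasp; the last joint's range is limited). The gripper opens to 85 mm and grips with 20 to 120 N. Pads are 22 mm wide; open, the fingers measure 114 mm over their backs; the gripper's body (76 mm by 85 mm) begins 54 mm behind the grasp point. The pads swing forward as they close: fully open they stand 13 mm farther back than shut.
Start: joints at [-1.212, 0.689, -0.195, 1.565, 0.157, 0.902, -0.215], TCP at [199.431, 592.355, 206.117] pointing down, gripper open.
Joint ranges: [-3.01, 3.01], [-0.46, 2.08], [-1.47, 1.51], [0.13, 2.56], [-1, 4.14], [0.04, 2.09], [-2.66, 2.66]. Speed limits (rad/s): [2.57, 2.57, 3.14, 3.14, 3.14, 3.14, 3.14].

## Interface

Orientations are given as a unit quaternion [w, x, y, z].
In Python, from plant import state, imaging, job gives the robot as it stands.
- The arm moves only by the tool jog_arm, never from a script. Its argument "deltas" is text: rows parted by semicolons, each of 5 numbers parted by spaces: the finger opening in cm, from 0 to 8.54, then the shift along the tool's x, y, z in cm, then the turn about the tool's z in degrees. A call has 1 to 8 rows; each row shifts and turns the pose as measured when the row begins, along the tool's axes as they then stand; what a row does not reach is not made up. A row lasts 1/10 s, in which the tool goes at most 50 mm and 8.59 degrees, less where a joint would pass 70% of its speed; a pose out of reach is approached as far as the arm can. A call is refused whole if a number of a shift passes 5 or a number of a turn 8.59, either way. A call with a gripper value outside its range is refused whole. The fingers move at their own pace and stop on an object; "newtons" is the grip in N (left out, the last holds). Time passes only in rows, so rows that do not move let the fingers close. It gives the time, the measured TCP pose, the force and the opening at its end, in the units of the state.
- state(): the state, without advancing time (a new reading comes with each control period).
- imaging.grab_frame(name): name is "scene" or "top" or "wrist"; returns a dict with "color" (384x512x3 uint8, red, green, blue), "K" (3x3 intrinsics, pixels), "R" (3x3) and "t" (3): a world point X has camera coordinates R X + t. Camera axes: x right, y down, z forward; pixel columns grow to the right and rows downward; lengths in mm; the calibration is good to about 2 mm. A picture is of the moment at which its call begins. There is no depth.
- job.hand_in(): hands the job in, once; it reports no verdict.
The state is a dict: "time": time; "joints": joint angles; "qvel": joint speeds; "joint_torque": joint torques, N m; "ee_pos": TCP position; "tcp_rot": TCP orientation; "wrist_force": force on the tool from outside, world axes, zero at the start; "torque": the same for the moment, N m; "gripper_width": finger opening in mm.
Only numpy, scipy, OpenCV 4.12 (cv2) and the standard library are available. Lean on these libraries where they do the work, as an engineer would, in place of code of your own. Each camera call takes 0.05 s, during which the arm holds its last target.

## Task

Put the red peg into the red-banded tin and the yellow peg into the yellow dish, leaving the blue peg and everything else where it is. Then pick up the double lid by the black knob, both lids nested as they are, and lower it gently onto the tin until the inner lid sits fully home. Last, lift off the blue outer lid alone by its wooden collar, leaving the inner lid undisturbed on the tin so that its seat can be checked, and finish while still holding the outer lid level in the air, well clear above the knob.

Things in the scene. Friction and masses are not known exactly. Their poses are not given: they have to be found in the camera images.
- tin: Loose white round canister with a red band, open at the top: outer diameter 96, wall 2.5 (inner diameter 91), height 75, floor 3 thick, 0.6 kg. Origin at the centre of its underside, z up; the rim is 75 above the origin.
- dish: Loose shallow yellow ceramic dish: outer diameter 100 at the foot and 132 at the rim, height 30, floor 6 thick, wall 5. Origin at the centre of its underside, z up.
- inner_knob (a point): On the inner lid's axis, middle of the bare top 28 of its black knob (diameter 20), 14 below the knob's top. Below the knob: flange of diameter 98 (underside 50 below this point), then a plug of diameter 83, 10 high, chamfered to 76, on which it stands at the start (point 60 above table). Lifted by the knob it brings the outer lid along. Seated, flange on the tin's rim, the point is 125 above the tin's origin.
- outer_collar (a point): Centre of the outer lid's round wooden collar: outer diameter 44, bore 32, 28 high, knob standing through it. It stands on a blue disc of diameter 108, 4 thick (upper face 14 below this point), that lies loosely on the inner lid's flange. Nested, this point is 28 below inner_knob and the knob stands 28 above the collar; it lifts off freely and must rise 60 to clear the knob. z is its axis.
- peg_red_mid (a point): Centre (8 above its underside) of the red plastic peg, belongs in the red-banded tin: 56 long along its own x, 12 wide along y, 16 high, 20 g, lying on the table, z up; gripped across its 12 mm width.
- peg_yellow_mid (a point): Centre (8 above its underside) of the yellow plastic peg, belongs in the yellow dish: 56 long along its own x, 12 wide along y, 16 high, 20 g, lying on the table, z up; gripped across its 12 mm width.
- peg_blue_mid (a point): Centre (8 above its underside) of the blue plastic peg, a bystander that stays where it is: 56 long along its own x, 12 wide along y, 16 high, 20 g, lying on the table, z up; gripped across its 12 mm width.
- bottle: Empty clear glass bottle with a twist cap, diameter 64, height 190. Bystander. Origin at the centre of its underside.
- skewer_cup: Steel cup of bamboo skewers, diameter 68, about 205 high with the skewers. Bystander. Origin at the centre of its underside.
- pepper_mill: Dark wooden pepper mill, diameter 52, height 142. Bystander. Origin at the centre of its underside.
- mitt_clip: Black silicone oven mitt clip, about 105 x 34 x 20 high, lying flat. Bystander. Origin at its underside.
- spatula: Spatula 240 long lying along its x, the handle to -x. Bystander. Origin at its underside.
There are look-alikes about, which are no part of the job. Of the things shaped like the part that bears outer_collar, the blue one is meant.

How it is judged:
By the outcome, as a careful person would: the job done as asked, in the order asked, and still so for the second after the job is handed in, while the arm keeps its last pose, push and grip.
It also fails if it takes over 72 s, if anything falls off the work surface, if the arm or the gripper's body presses on something with over 40 N, if the wrist force passes 120 N, or if a joint passes its speed limit or range.

## Working session

There is one attempt and no reset: what is moved stays moved. The work goes in short steps, Python scripts to look and compute and a tool call to move; the robot and the scene stay as the last step left them, time stands still between calls to the robot, and variables do not carry over. Pictures are saved under pics/ and viewed, and the job is handed in when it is done.

Besides the shell and the picture viewer there is one more tool, called after "Call:" by a JSON object that holds its "fn" and its "kwargs", one argument or row to a line. jog_arm: Moves the arm, as the interface text tells. Its arguments: {"type":"object","properties":{"deltas":{"type":"string"},"newtons":{"type":"number"}},"required":["deltas"]}

```bash
ls; mkdir -p pics
python3 - <<'E'
from plant import state, imaging, job
import cv2
s=state(); print(s)
for n in ("scene","top","wrist"):
    f=imaging.grab_frame(n); cv2.imwrite(f"pics/{n}0.png",f["color"][:,:,::-1]); print(n,f["K"].tolist(),f["R"].tolist(),f["t"].tolist())
E
```

```text
pics
{'time': 0.0, 'joints': array([-1.21220707,  0.69002868, -0.19454883,  1.56641984,  0.15730261,
        0.9025009 , -0.21509472]), 'qvel': array([ 0.00033953, -0.00059997, -0.00041134,  0.00046677, -0.00072183,
        0.00016942, -0.00075502]), 'joint_torque': array([ 5.58916436e-04, -5.39614105e+01, -1.26654066e+00, -1.58545732e+01,
        9.06010217e-03,  9.40122904e-03,  2.60508788e-07]), 'ee_pos': array([199.24106571, 591.60540161, 205.23691099]), 'tcp_rot': array([-9.82983443e-05,  1.61618790e-01,  9.86852778e-01, -9.75830530e-04]), 'wrist_force': array([ 0.2030775,  0.1679599, -0.3186845]), 'torque': array([-0.06541278, -0.06191454, -0.00084425]), 'gripper_width': 85.4906531254988}
scene [[451.6107321344358, 0.0, 250.3940922778503], [0.0, 451.6107321344358, 189.91120800241094], [0.0, 0.0, 1.0]] [[-0.8616089278417599, 0.5073822286068588, -0.01390429995757855], [0.43183776390848505, 0.7183775695168374, -0.5453895976983804], [-0.2667324523298439, -0.47591694833134374, -0.8380673345054612]] [484.5818248522521, -229.86162220705808, 1506.5267791982533]
top [[431.34194406528195, 0.0, 256.5346943571399], [0.0, 431.34194406528195, 182.65391991409473], [0.0, 0.0, 1.0]] [[-0.021663079690813908, -0.9997652554287482, -0.00038080940045331614], [-0.9869895320390556, 0.021446948546447693, -0.15934770799535194], [0.15931846918557618, -0.0030761072049023588, -0.9872224485600134]] [36.68774692660022, 572.2387087280606, 1389.9804959036999]
wrist [[329.80387284591905, 0.0, 252.6266332280166], [0.0, 329.80387284591905, 193.19636706841706], [0.0, 0.0, 1.0]] [[0.318219094299927, 0.9480147099086449, -0.0021720542729935883], [0.9032048578798564, -0.3024801357281382, 0.30451067664717085], [0.2880235975144484, -0.09886292169826699, -0.9525064461661766]] [-623.5600721553366, -41.41284455243676, 380.06601444384023]
```

View pics/scene0.png

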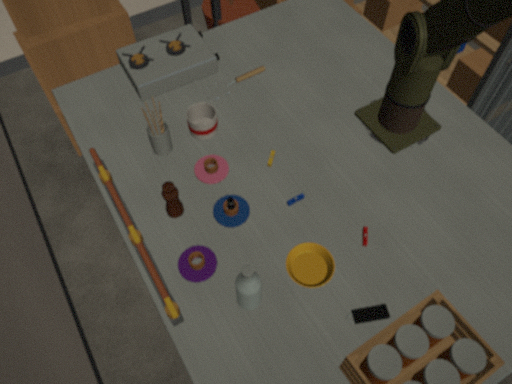

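View pics/top0.png

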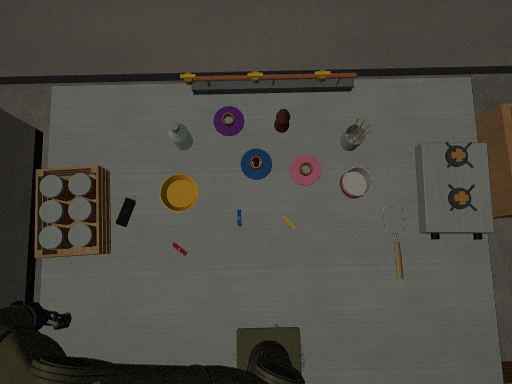

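View pics/wrist0.png

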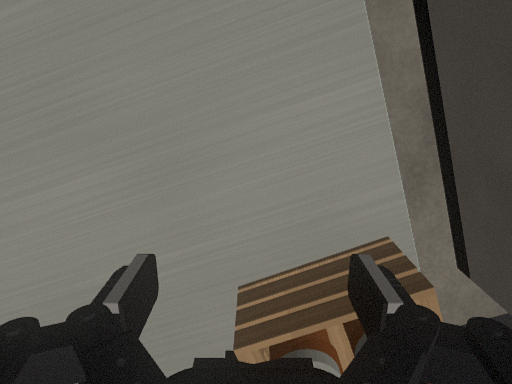

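The scene view shows the tin (202,120), pink lid (211,168), blue lid with knob (231,210), purple lid (197,264), dish (311,264), and pegs: red (365,236), yellow (271,158), blue (296,200). The top view shows the same things: tin (355,182), blue lid (256,164), dish (180,193), red (180,249), yellow (289,222) and blue (239,217).

```bash
cat > h.py <<'E'
import numpy as np, cv2
from plant import state, imaging, job
def ray(f,u,v,z):
    K,R,t=map(np.asarray,(f["K"],f["R"],f["t"])); c=-R.T@t
    d=R.T@np.linalg.inv(K)@np.array([u,v,1.]); return c+d*(z-c[2])/d[2]
def proj(f,X):
    p=np.asarray(f["R"])@np.asarray(X,float)+f["t"]; p=np.asarray(f["K"])@p; return p[:2]/p[2]
def mask(f,h0,h1,s0,v0=40):
    hsv=cv2.cvtColor(f["color"],cv2.COLOR_RGB2HSV); H,S,V=cv2.split(hsv)
    m=((H>=h0)&(H<=h1)) if h0<=h1 else ((H>=h0)|(H<=h1))
    return (m&(S>=s0)&(V>=v0)).astype(np.uint8)
def blobs(m,amin=15):
    n,l,st,c=cv2.connectedComponentsWithStats(m)
    return [(i,st[i],c[i],l==i) for i in range(1,n) if st[i,4]>=amin]
def tool(P,s=None):
    """world delta -> tool axes cm"""
    from scipy.spatial.transform import Rotation as Ro
    s=s or state(); q=s["tcp_rot"]; R=Ro.from_quat([q[1],q[2],q[3],q[0]]).as_matrix()
    return R.T@(np.asarray(P)-s["ee_pos"])/10, R
def save(name,img,sc=1):
    cv2.imwrite("pics/"+name,cv2.resize(img,None,fx=sc,fy=sc,interpolation=cv2.INTER_CUBIC)[:,:,::-1])
E
python3 - <<'E'
from h import *
for n in("scene","top"):
    f=imaging.grab_frame(n)
    for nm,a,z in (("red",(174,5,150,60),14),("yel",(20,34,140,60),14),("blue",(100,120,120,40),14)):
        for i,st,c,m in blobs(mask(f,*a),12):
            ys,xs=np.nonzero(m); P=np.array([ray(f,x,y,z) for x,y in zip(xs,ys)])[:,:2]
            mu=P.mean(0); w,v=np.linalg.eigh(np.cov(P.T)); 
            print(n,nm,st.tolist(),mu.round(),"len",(np.sqrt(12*w)).round(),"ang",np.degrees(np.arctan2(v[1,1],v[0,1])).round(1))
f=imaging.grab_frame("top"); save("topc.png",f["color"][90:290,110:410],2.6)
E
```

```text
scene red [191, 124, 26, 11, 68] [ 572. -282.] len [29. 86.] ang 162.3
scene red [363, 227, 4, 8, 26] [352. 277.] len [10. 24.] ang -136.3
scene red [363, 236, 4, 9, 32] [373. 302.] len [11. 26.] ang 53.0
scene yel [268, 151, 7, 15, 46] [443. -76.] len [11. 63.] ang 45.1
scene yel [99, 166, 10, 15, 84] [ 916. -292.] len [17. 60.] ang 89.2
scene yel [128, 226, 12, 18, 103] [916. -46.] len [16. 57.] ang 89.5
scene yel [286, 243, 49, 45, 1537] [544. 281.] len [107. 111.] ang 65.2
scene yel [165, 297, 14, 22, 134] [915. 200.] len [16. 57.] ang 89.1
scene blue [458, 43, 8, 9, 31] [-437. -148.] len [12. 58.] ang -154.6
scene blue [297, 194, 7, 6, 29] [446.  90.] len [13. 23.] ang -169.4
scene blue [214, 196, 35, 31, 592] [646.  32.] len [ 95. 103.] ang 158.3
scene blue [288, 199, 8, 6, 30] [477.  91.] len [12. 25.] ang -173.7
top red [340, 176, 12, 21, 33] [ 555. -270.] len [18. 80.] ang -158.8
top red [172, 243, 15, 12, 52] [362. 287.] len [12. 57.] ang 51.4
top yel [315, 71, 16, 5, 72] [ 968. -217.] len [18. 54.] ang 91.6
top yel [247, 72, 16, 5, 69] [968.  21.] len [17. 55.] ang 89.7
top yel [180, 74, 15, 5, 69] [967. 263.] len [17. 53.] ang 89.6
top yel [160, 174, 39, 38, 974] [550. 285.] len [108. 113.] ang -157.3
top yel [282, 216, 14, 13, 58] [442. -80.] len [13. 57.] ang 47.0
top blue [241, 149, 31, 30, 590] [643.  25.] len [100. 102.] ang 66.6
top blue [237, 210, 4, 16, 46] [463.  86.] len [12. 59.] ang -178.6
```

View pics/topc.png

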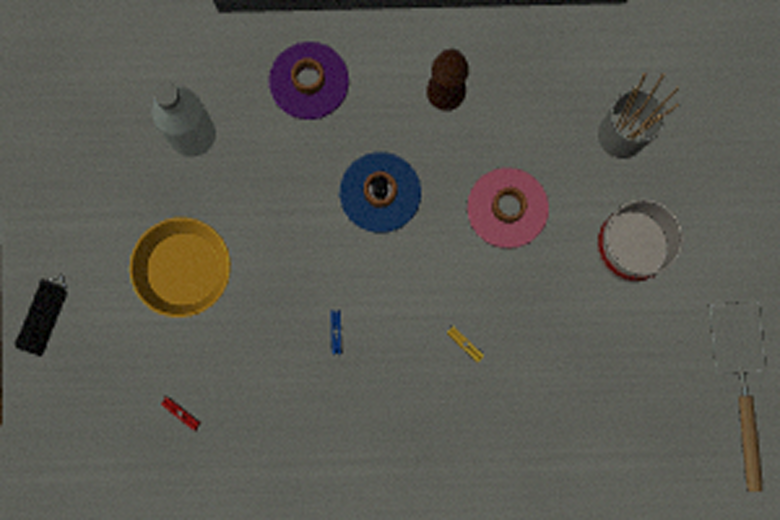

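```bash
cat >> h.py <<'E'
def plan(x,y,z,yaw=None,n=None,smax=4.8):
    """yaw: desired world angle of tool y in deg (mod 180). prints rows"""
    s=state(); d,R=tool([x,y,z],s); cur=np.degrees(np.arctan2(R[1,1],R[0,1]))
    turn=0 if yaw is None else -(((yaw-cur)+90)%180-90)   # about tool z (down)
    print("pos",s["ee_pos"].round(1),"yawy",round(cur,1),"tilt z",R[:,2].round(4),"t",round(s["time"],2),"w",round(s["gripper_width"],1),"j7",s["joints"][6].round(2))
    print("d(cm)",d.round(2),"turn",round(turn,1))
    n=n or int(max(np.ceil(np.linalg.norm(d)/smax),np.ceil(abs(turn)/8.5),1))
    a=turn/n
    for k in range(n):
        r=np.radians(a*k); c,si=np.cos(r),np.sin(r)
        # tool axes turned by r about z
        dx=(c*d[0]+si*d[1])/n; dy=(-si*d[0]+c*d[1])/n
        print(f"{dx:.2f} {dy:.2f} {d[2]/n:.2f} {a:.1f}",end="; ")
    print()
E
python3 -c "
from h import *
plan(362,287,200,142)
plan(362,287,200)"
```

```text
pos [199.4 592.1 205.8] yawy 71.4 tilt z [-1.e-04 -6.e-04 -1.e+00] t 0.3 w 85.2 j7 -0.22
d(cm) [-25.15 -23.73   0.6 ] turn -70.6
-2.79 -2.64 0.07 -7.8; -2.41 -2.99 0.07 -7.8; -1.98 -3.29 0.07 -7.8; -1.51 -3.53 0.07 -7.8; -1.01 -3.71 0.07 -7.8; -0.50 -3.81 0.07 -7.8; 0.03 -3.84 0.07 -7.8; 0.55 -3.80 0.07 -7.8; 1.07 -3.69 0.07 -7.8; 
pos [199.4 592.1 205.8] yawy 71.4 tilt z [-1.e-04 -6.e-04 -1.e+00] t 0.3 w 85.2 j7 -0.22
d(cm) [-25.15 -23.73   0.6 ] turn 0
-3.14 -2.97 0.07 0.0; -3.14 -2.97 0.07 0.0; -3.14 -2.97 0.07 0.0; -3.14 -2.97 0.07 0.0; -3.14 -2.97 0.07 0.0; -3.14 -2.97 0.07 0.0; -3.14 -2.97 0.07 0.0; -3.14 -2.97 0.07 0.0;
```

Call:
{"fn": "jog_arm", "kwargs": {
  "deltas": "4 -2.8 -2.6 0 -7.8; 4 -2.4 -3.0 0 -7.8; 4 -2.0 -3.3 0 -7.8; 4 -1.5 -3.5 0 -7.8; 4 -1.0 -3.7 0 -7.8; 4 -0.5 -3.8 0 -7.8; 4 0 -3.8 0 -7.8; 4 0.5 -3.8 0 -7.8",
  "newtons": 30
}}

```text
time: 1.1
ee_pos: [349.3, 322.9, 204.2]
tcp_rot: [0.001, -0.399, 0.917, 0.003]
wrist_force: [0.6, 0.4, -0.6]
gripper_width: 40.0
```

```bash
python3 -c "
from h import *
plan(362,287,170,142)"
```

```text
pos [349.3 322.9 204.2] yawy 137.0 tilt z [-9.0e-04  6.1e-03 -1.0e+00] t 1.1 w 40.0 j7 1.08
d(cm) [ 1.77 -3.39  3.4 ] turn -5.0
0.88 -1.70 1.70 -2.5; 0.96 -1.66 1.70 -2.5;
```

Call:
{"fn": "jog_arm", "kwargs": {
  "deltas": "4 0.9 -1.7 1.7 -2.5; 4 0.9 -1.7 1.7 -2.5; 4 0 0 0 0"
}}

```text
time: 1.4
ee_pos: [367.6, 278.6, 169.2]
tcp_rot: [0.001, -0.436, 0.9, 0.001]
wrist_force: [0.4, -0.4, 0.1]
gripper_width: 40.0
```

```bash
cat > peg.py <<'E'
from h import *
import sys
hs={"red":(172,6,120,40),"yel":(20,34,120,40)}[sys.argv[1]]
f=imaging.grab_frame("wrist"); save(sys.argv[2],f["color"],1)
bs=blobs(mask(f,*hs),100)
for i,st,c,m in bs: print(st)
M=np.zeros(f["color"].shape[:2],bool)
for i,st,c,m in bs: M|=m
p=[]
ys,xs=np.nonzero(M)
for z in (8,16):
    P=np.array([ray(f,x,y,z) for x,y in zip(xs,ys)])[:,:2].astype(np.float32)
    print(z,cv2.minAreaRect(P),P.mean(0))
    w,v=np.linalg.eigh(np.cov(P.T)); print("ang",np.degrees(np.arctan2(v[1,1],v[0,1]))%180)
E
python3 peg.py red w1.png; python3 -c "
from h import *
plan(362,287,170,142)"
```

```text
[257 144  13  56 563]
8 ((363.326416015625, 288.2166748046875), (58.20319366455078, 11.839308738708496), 51.056495666503906) [363.20285 288.06067]
ang 50.78917221724844
16 ((362.27008056640625, 286.4678955078125), (56.787452697753906, 11.551338195800781), 51.05647277832031) [362.14938 286.3159 ]
ang 50.78917082075518
pos [367.4 281.3 170.2] yawy 141.7 tilt z [ 0.0026  0.0057 -1.    ] t 1.45 w 40.1 j7 1.16
d(cm) [-0.12  0.78  0.03] turn -0.3
-0.12 0.78 0.03 -0.3;
```

View pics/w1.png

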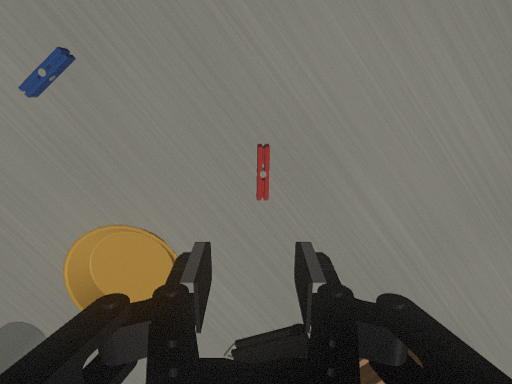

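```bash
python3 -c "
from h import *
plan(362.3,286.6,170,141);plan(362.3,286.6,4,141)"
```

```text
pos [367.4 281.3 170.2] yawy 141.7 tilt z [ 0.0026  0.0057 -1.    ] t 1.45 w 40.1 j7 1.16
d(cm) [-0.1   0.73  0.03] turn 0.7
-0.10 0.73 0.03 0.7; 
pos [367.4 281.3 170.2] yawy 141.7 tilt z [ 0.0026  0.0057 -1.    ] t 1.45 w 40.1 j7 1.16
d(cm) [-0.    0.71 16.63] turn 0.7
-0.00 0.18 4.16 0.2; 0.00 0.18 4.16 0.2; 0.00 0.18 4.16 0.2; 0.00 0.18 4.16 0.2;
```

Call:
{"fn": "jog_arm", "kwargs": {
  "deltas": "3 -0.1 0.7 3 0.7; 3 0 0 3.5 0; 3 0 0 3.5 0; 3 0 0 2 0; 3 0 0 0 0; 3 0 0 0 0"
}}

```text
time: 2.05
ee_pos: [364.9, 303.5, 51.8]
tcp_rot: [0.011, -0.432, 0.902, 0.008]
wrist_force: [-0.3, -0.3, 0.3]
gripper_width: 29.8
```

```bash
python3 -c "
from h import *
plan(362.3,286.6,4,141)"
```

```text
pos [364.9 303.5  51.8] yawy 141.2 tilt z [ 0.0126  0.0246 -0.9996] t 2.05 w 29.8 j7 0.9
d(cm) [ 1.61 -0.88  4.74] turn 0.2
0.81 -0.44 2.37 0.1; 0.81 -0.44 2.37 0.1;
```

```bash
python3 -c "
from h import *
s=state();print(s['joints'].round(3),s['qvel'].round(3),s['wrist_force'],s['tcp_rot'],s['ee_pos'])
lo=[-3.01,-.46,-1.47,.13,-1,.04,-2.66];hi=[3.01,2.08,1.51,2.56,4.14,2.09,2.66]
print((s['joints']-lo).round(2),(hi-s['joints']).round(2))
f=imaging.grab_frame('scene');save('s1.png',f['color'],1.5)"
```

```text
[-0.615  0.784 -0.274  2.157  0.771  0.266  0.905] [-0.022  0.007 -0.008 -0.014  0.002  0.001 -0.012] [-0.27468499 -0.25996693  0.3109295 ] [ 0.01097909 -0.43205527  0.9017413   0.00838698] [364.93910569 303.53309339  51.81841459]
[2.39 1.24 1.2  2.03 1.77 0.23 3.56] [3.63 1.3  1.78 0.4  3.37 1.82 1.76]
```

View pics/s1.png

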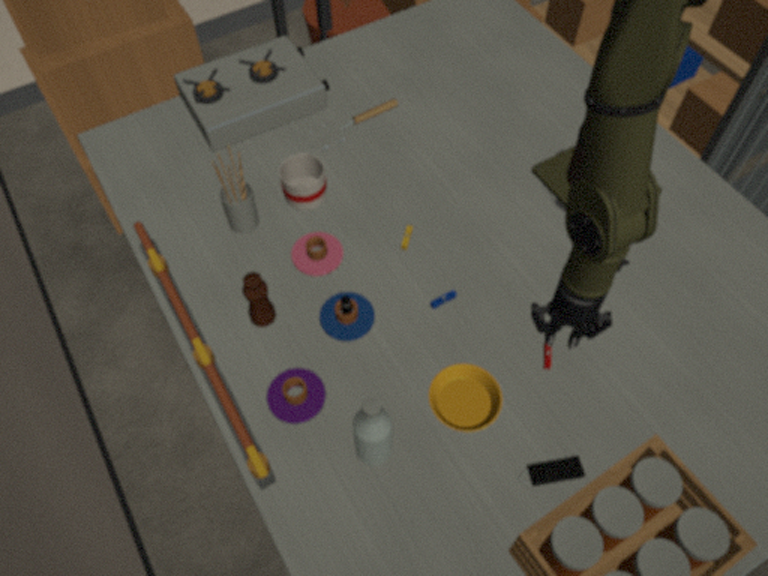

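Call:
{"fn": "jog_arm", "kwargs": {
  "deltas": "3 0.6 -0.4 0.4 0; 3 0.6 -0.4 0.4 0; 3 0.4 0 0.4 0"
}}

```text
time: 2.4
ee_pos: [363.6, 288.7, 42.7]
tcp_rot: [0.015, -0.431, 0.902, 0.011]
wrist_force: [0.5, -0.7, -0.7]
gripper_width: 30.3
```

```bash
python3 -c "
from h import *
plan(362.3,286.6,4,141);s=state();print(s['joints'].round(3),s['tcp_rot'].round(4))"
```

```text
pos [363.6 288.7  42.7] yawy 141.1 tilt z [ 0.0181  0.0332 -0.9993] t 2.4 w 30.3 j7 0.88
d(cm) [ 0.39 -0.06  3.86] turn 0.1
0.39 -0.06 3.86 0.1; 
[-0.642  0.793 -0.194  2.203  0.82   0.173  0.877] [ 0.0153 -0.4315  0.9019  0.0111]
```

Call:
{"fn": "jog_arm", "kwargs": {
  "deltas": "3 0.2 0 1 0; 3 0.1 0 1 0; 3 0.1 0 0.8 0; 3 0 0 0 0"
}}

```text
time: 2.8
ee_pos: [363.5, 285.5, 17.4]
tcp_rot: [0.018, -0.429, 0.903, 0.012]
wrist_force: [1.0, -0.1, 0.5]
gripper_width: 29.7
```

```bash
python3 -c "
from h import *
plan(362.3,286.6,4,141);s=state();print(s['joints'].round(3),s['tcp_rot'].round(4))"
```

```text
pos [363.5 285.5  17.4] yawy 140.9 tilt z [ 0.0226  0.0375 -0.999 ] t 2.8 w 29.7 j7 0.78
d(cm) [0.05 0.16 1.34] turn -0.1
0.05 0.16 1.34 -0.1; 
[-0.716  0.846 -0.066  2.226  0.926  0.047  0.776] [ 0.0183 -0.4294  0.9029  0.0121]
```

Call:
{"fn": "jog_arm", "kwargs": {
  "deltas": "3 0 0.1 0.6 0; 3 0 0.1 0.6 0; 3 0 0 0 0"
}}

```text
time: 3.1
ee_pos: [364.5, 287.3, 10.1]
tcp_rot: [0.019, -0.429, 0.903, 0.012]
wrist_force: [0.6, 0.8, -0.0]
gripper_width: 30.1
```

```bash
python3 -c "
from h import *
plan(362.3,286.6,4,141);s=state();print(s['joints'].round(3),s['tcp_rot'].round(4))
f=imaging.grab_frame('wrist');save('w2.png',f['color'],1)"
```

```text
pos [364.5 287.3  10.1] yawy 140.8 tilt z [ 0.0246  0.0386 -0.9989] t 3.1 w 30.1 j7 0.39
d(cm) [0.22 0.12 0.6 ] turn -0.2
0.22 0.12 0.60 -0.2; 
[-0.711  0.862 -0.076  2.224  1.313  0.048  0.387] [ 0.0194 -0.4289  0.9031  0.0122]
```

View pics/w2.png

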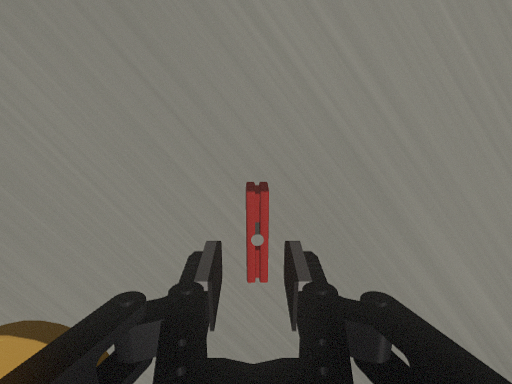

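The peg is centred between the jaws (peg column 257, pads at 215 and 290).

Call:
{"fn": "jog_arm", "kwargs": {
  "deltas": "3 0.1 0.1 0.5 0; 3 0.1 0 0.2 0; 0.5 0 0 0 0; 0.5 0 0 0 0; 0.5 0 0 0 0; 0.5 0 0 0 0",
  "newtons": 30
}}

```text
time: 3.75
ee_pos: [365.2, 286.7, 7.6]
tcp_rot: [0.022, -0.426, 0.904, 0.012]
wrist_force: [-0.1, 0.0, -0.1]
gripper_width: 5.2
```

```bash
python3 -c "
from h import *
s=state();print(s['joints'].round(3),s['tcp_rot'].round(4),s['wrist_force'])
f=imaging.grab_frame('top');f=imaging.grab_frame('top')
# tin: fit rim: white-ish region
save('topt.png',f['color'][140:220,320:400],7)"
```

```text
[-0.674  0.868 -0.135  2.227  1.56   0.093  0.136] [ 0.022  -0.4265  0.9041  0.0124] [-0.05077957  0.00066563 -0.07377366]
```

View pics/topt.png

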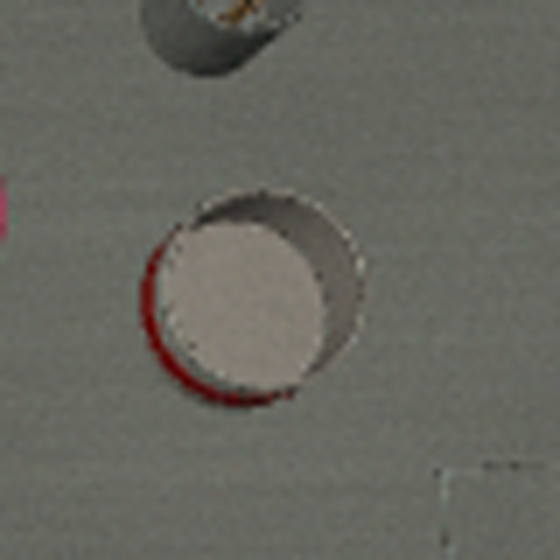

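```bash
python3 -c "
from h import *
f=imaging.grab_frame('wrist');save('w3.png',f['color'],1);s=state()
from scipy.spatial.transform import Rotation as Ro
print(s['ee_pos'],s['gripper_width'],proj(f,s['ee_pos']))
for z in (0,8,16): print(z,proj(f,[362.3,286.6,z]))
plan(362.3,286.6,60,141)"
```

```text
[365.01624773 286.7182945    7.39844318] 4.96167190012594 [254.64137585 234.65520919]
0 [258.03775744 225.81225542]
8 [258.313871   232.23088016]
16 [258.6136139  239.19880014]
pos [365.  286.7   7.4] yawy 140.5 tilt z [ 0.0288  0.0411 -0.9987] t 3.9 w 5.0 j7 0.13
d(cm) [-0.08  0.22 -5.26] turn -0.5
-0.04 0.11 -2.63 -0.2; -0.04 0.11 -2.63 -0.2;
```

View pics/w3.png

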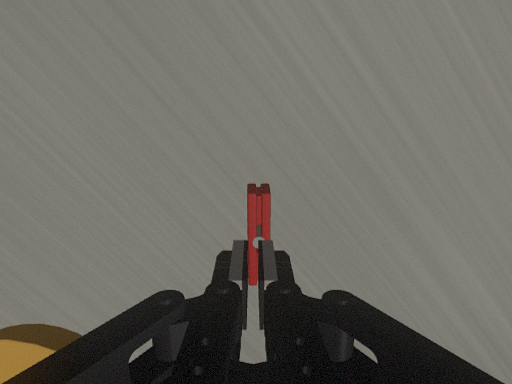

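```bash
python3 -c "
from h import *
f=imaging.grab_frame('scene');save('s3.png',f['color'][190:260,330:420],8)
w=imaging.grab_frame('wrist');R=np.array(w['R']);print('cam',-R.T@w['t']); print(proj(f,[365,286.7,7.4]))
import sys
M=mask(w,172,6,120,40)
for r in (190,200,215,225,235): 
  x=np.nonzero(M[r])[0];print(r,x.min(),x.max(),np.linalg.norm(ray(w,x.min()-.5,r,16)-ray(w,x.max()+.5,r,16)),ray(w,x.mean(),r,16))
"
```

```text
cam [311.55292412 219.03806608 171.17563035]
[362.87871653 236.15266661]
190 248 268 10.516541316445526 [344.89384731 264.78686443  16.        ]
200 247 269 11.650185978315314 [348.29273399 268.97034414  16.        ]
215 248 269 11.338820631971732 [353.34096863 275.59256807  16.        ]
225 248 269 11.472673255054705 [356.93988235 280.02707244  16.        ]
235 248 269 11.609724085623188 [360.62477144 284.56751382  16.        ]
```

View pics/s3.png

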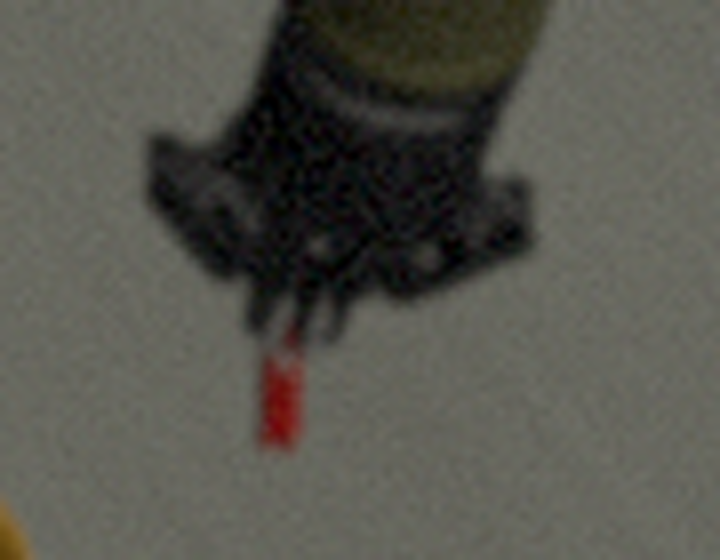

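```bash
python3 -c "
from h import *
w=imaging.grab_frame('wrist');im=np.clip(w['color'][170:345,190:330].astype(float)*2.2,0,255).astype(np.uint8);save('w4.png',im,3.4)
s=state();d,R=tool([0,0,0],s)
for z in (-30,-19,0): 
  for y in (-2.5,2.5): print(z,y,proj(w,s['ee_pos']+R@[0,y,z]), proj(w,s['ee_pos']+R@[11,y,z]), proj(w,s['ee_pos']+R@[-11,y,z]))
"
```

```text
-30 -2.5 [249.52832121 261.84017664] [249.48181731 240.57747095] [249.57286163 282.20513034]
-30 2.5 [260.16101738 261.84863256] [260.34887313 240.58632762] [259.98109318 282.21321109]
-19 -2.5 [249.72375671 250.833084  ] [249.68428629 230.71695268] [249.76166401 270.15256636]
-19 2.5 [259.68348766 250.84110644] [259.84936303 230.72533023] [259.52418131 270.16025496]
0 -2.5 [250.00879961 234.7792271 ] [249.97857816 216.38453272] [250.03794005 252.51595273]
0 2.5 [258.98700895 234.78659265] [259.12331599 216.39219096] [258.85557751 252.52304145]
```

View pics/w4.png

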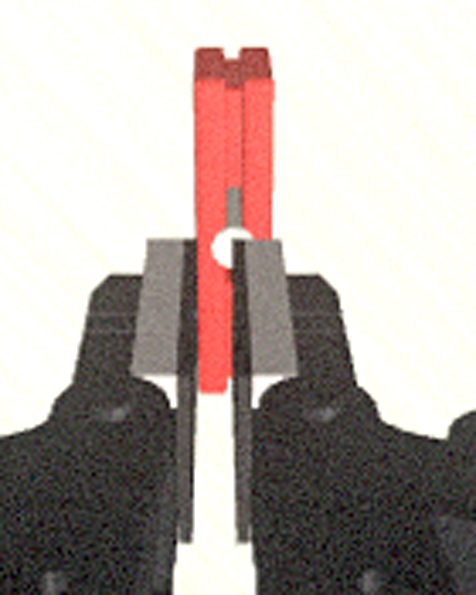

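Call:
{"fn": "jog_arm", "kwargs": {
  "deltas": "3 0 0 0 0; 3 0 0.2 0 0; 3 0 0 0.3 0; 3 0 0 0.3 0; 3 0 0 0 0"
}}

```text
time: 4.55
ee_pos: [363.1, 288.7, 1.0]
tcp_rot: [0.022, -0.427, 0.904, 0.013]
wrist_force: [0.4, -0.3, 0.8]
gripper_width: 29.8
```

```bash
python3 -c "
from h import *
plan(362.3,286.6,4,141);s=state();print(s['joints'].round(3),s['tcp_rot'].round(4),s['wrist_force'])"
```

```text
pos [363.1 288.7   1. ] yawy 140.6 tilt z [ 0.0285  0.0411 -0.9987] t 4.55 w 29.8 j7 0.06
d(cm) [ 0.2  -0.07 -0.31] turn -0.4
0.20 -0.07 -0.31 -0.4; 
[-0.639  0.885 -0.201  2.227  1.635  0.145  0.057] [ 0.0217 -0.4269  0.904   0.0125] [ 0.35289761 -0.27575691  0.77277743]
```

Call:
{"fn": "jog_arm", "kwargs": {
  "deltas": "3 0.1 0 0.4 0; 3 0.1 0 0.4 0; 3 0 0 0.3 0; 3 0 0 0 0"
}}

```text
time: 4.95
ee_pos: [362.0, 287.7, -10.5]
tcp_rot: [0.022, -0.427, 0.904, 0.013]
wrist_force: [-0.1, 0.2, -0.2]
gripper_width: 30.1
```

```bash
python3 -c "
from h import *
plan(362.3,286.6,4,141);s=state();print(s['joints'].round(3),s['tcp_rot'].round(4),s['wrist_force'])
w=imaging.grab_frame('wrist');im=np.clip(w['color'].astype(float)*2.,0,255).astype(np.uint8);save('w5.png',im,1)
"
```

```text
pos [362.  287.7 -10.5] yawy 140.6 tilt z [ 0.028   0.0415 -0.9987] t 4.95 w 30.1 j7 -0.03
d(cm) [-0.01 -0.09 -1.45] turn -0.4
-0.01 -0.09 -1.45 -0.4; 
[-0.59   0.916 -0.28   2.229  1.727  0.213 -0.031] [ 0.0215 -0.4269  0.904   0.0128] [-0.10725279  0.21846044 -0.19479323]
```

View pics/w5.png

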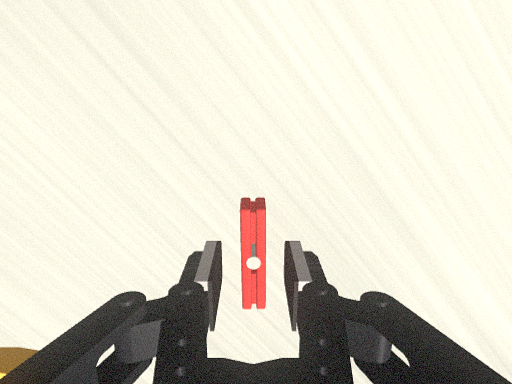

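Call:
{"fn": "jog_arm", "kwargs": {
  "deltas": "3 0 -0.1 0.4 0; 3 0 0 0.4 0; 3 0 0 0.3 0; 3 0 0 0 0"
}}

```text
time: 5.4
ee_pos: [363.5, 287.7, -22.0]
tcp_rot: [0.022, -0.427, 0.904, 0.013]
wrist_force: [0.6, -0.5, 0.9]
gripper_width: 30.1
```

```bash
python3 -c "
from h import *
plan(362.3,286.6,4,141);s=state();print(s['joints'].round(3),s['tcp_rot'].round(4),s['wrist_force'])
w=imaging.grab_frame('wrist');im=np.clip(w['color'].astype(float)*2.,0,255).astype(np.uint8);save('w6.png',im,1)
"
```

```text
pos [363.5 287.7 -22. ] yawy 140.6 tilt z [ 0.0291  0.0414 -0.9987] t 5.4 w 30.1 j7 -0.08
d(cm) [ 0.03  0.03 -2.6 ] turn -0.4
0.03 0.03 -2.60 -0.4; 
[-0.562  0.946 -0.323  2.224  1.781  0.256 -0.077] [ 0.022  -0.427   0.9039  0.0125] [ 0.58089922 -0.5391689   0.91291925]
```

View pics/w6.png

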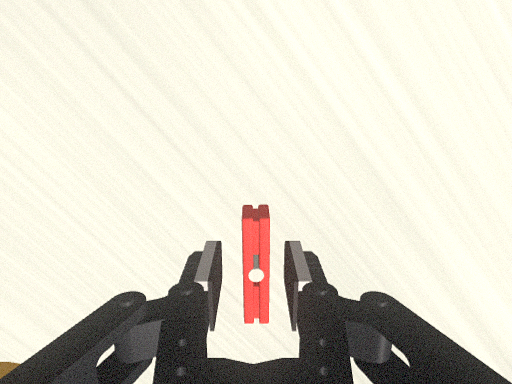

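Call:
{"fn": "jog_arm", "kwargs": {
  "deltas": "0.5 0 0 0 0; 0.5 0 0 0 0; 0.5 0 0 0 0; 0.5 0 0 0 0",
  "newtons": 30
}}

```text
time: 5.85
ee_pos: [363.5, 287.8, -21.5]
tcp_rot: [0.022, -0.427, 0.904, 0.013]
wrist_force: [-0.9, -0.1, -0.5]
gripper_width: 10.8
```

```bash
python3 -c "
from h import *
plan(362.3,286.6,4,141);s=state();print(s['joints'].round(3),s['tcp_rot'].round(4),s['wrist_force'])
w=imaging.grab_frame('wrist');im=np.clip(w['color'].astype(float)*2.,0,255).astype(np.uint8);save('w7.png',im,1)
"
```

```text
pos [363.5 287.8 -21.5] yawy 140.6 tilt z [ 0.0294  0.0417 -0.9987] t 5.85 w 10.8 j7 -0.08
d(cm) [ 0.04  0.02 -2.56] turn -0.4
0.04 0.02 -2.56 -0.4; 
[-0.563  0.945 -0.322  2.224  1.781  0.255 -0.077] [ 0.0222 -0.4271  0.9038  0.0126] [-0.89899818 -0.11930804 -0.47657899]
```

View pics/w7.png

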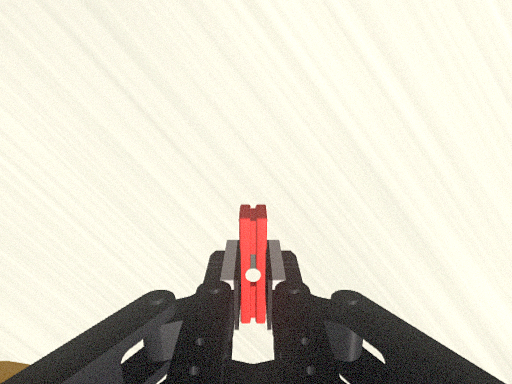

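Gripped: opening 10.8, with the peg at (253,275) between the pads. The visible fingertips sit about 28 mm behind the reported TCP, so I'll use that offset from now on.

Call:
{"fn": "jog_arm", "kwargs": {
  "deltas": "0.5 0 0 -2 0; 0.5 0 0 -3 0; 0.5 0 0 -4 0; 0.5 0 0 -4 0; 0.5 0 0 0 0"
}}

```text
time: 6.4
ee_pos: [362.3, 283.4, 77.3]
tcp_rot: [0.023, -0.427, 0.904, 0.009]
wrist_force: [-0.1, 1.1, 0.2]
gripper_width: 11.0
```

Run:
```python
from h import *
from scipy.optimize import least_squares
f=imaging.grab_frame('top'); g=imaging.grab_frame('scene')
def circ(f,c,r,z,n=72):
    a=np.linspace(0,2*np.pi,n,False); return np.array([proj(f,[c[0]+r*np.cos(t),c[1]+r*np.sin(t),z]) for t in a])
for nm,fr in (("top",f),("scene",g)):
    im=cv2.resize(fr["color"],None,fx=8,fy=8,interpolation=cv2.INTER_CUBIC)
    im=np.clip(im.astype(float)*1.8,0,255).astype(np.uint8)
    c=(570,-278)
    p0=ray(f,357.4,181.7,75); print(p0)
    c=p0[:2]
    for r,z,col in((48,75,(0,255,0)),(48,0,(0,0,255)),(45.5,3,(255,0,255))):
        p=circ(fr,c,r,z); cv2.polylines(im,[((p+.5)*8).astype(np.int32)],True,col,1)
    u,v=proj(fr,[*c,40]).astype(int)
    cv2.imwrite(f"pics/tin_{nm}.png",im[(v-35)*8:(v+35)*8,(u-35)*8:(u+35)*8,::-1])
plan(363,287,100)
s=state();print(s['joints'].round(3),s['wrist_force'])
save('w8.png',imaging.grab_frame('wrist')['color'])
```

```text
[ 564.20670479 -304.59353575   75.        ]
[ 564.20670479 -304.59353575   75.        ]
pos [362.5 281.9  74.5] yawy 140.6 tilt z [ 0.034   0.0322 -0.9989] t 6.5 w 10.7 j7 0.66
d(cm) [-0.54  0.27 -2.53] turn 0
-0.54 0.27 -2.53 0.0; 
[-0.484  0.745 -0.446  2.207  1.019  0.354  0.657] [ 0.6180912  -0.77136016  0.60198888]
```

View pics/tin_top.png

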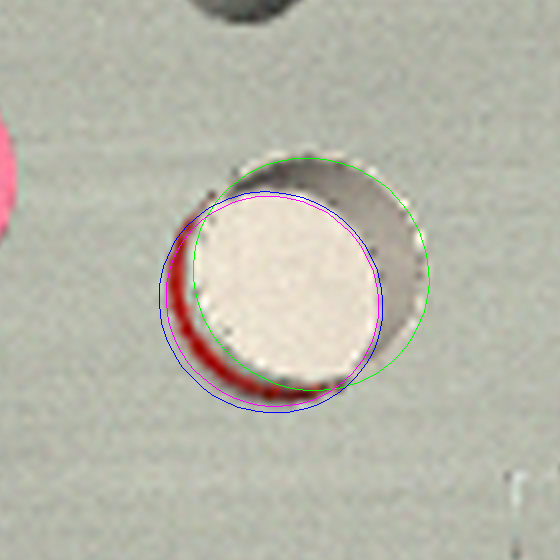

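View pics/tin_scene.png

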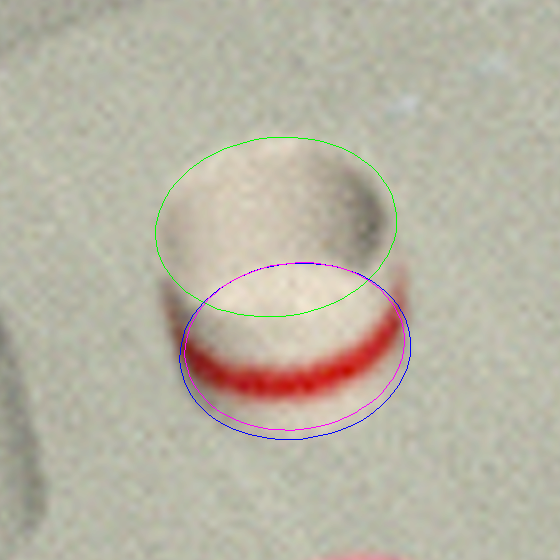

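View pics/w8.png

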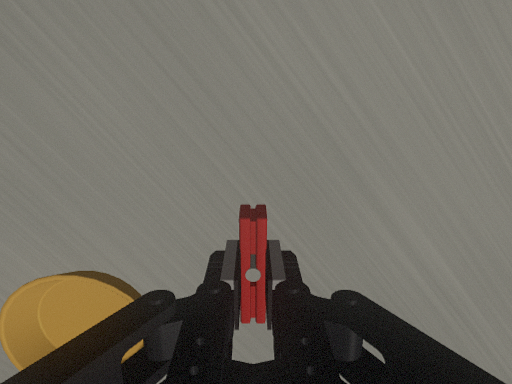

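```bash
python3 -c "
from h import *
plan(564,-304,130,None,16)"
```

```text
pos [362.3 281.3  73.7] yawy 140.6 tilt z [ 0.0332  0.0305 -0.999 ] t 6.55 w 11.1 j7 0.66
d(cm) [ 32.2  -52.75  -6.74] turn 0
2.01 -3.30 -0.42 0.0; 2.01 -3.30 -0.42 0.0; 2.01 -3.30 -0.42 0.0; 2.01 -3.30 -0.42 0.0; 2.01 -3.30 -0.42 0.0; 2.01 -3.30 -0.42 0.0; 2.01 -3.30 -0.42 0.0; 2.01 -3.30 -0.42 0.0; 2.01 -3.30 -0.42 0.0; 2.01 -3.30 -0.42 0.0; 2.01 -3.30 -0.42 0.0; 2.01 -3.30 -0.42 0.0; 2.01 -3.30 -0.42 0.0; 2.01 -3.30 -0.42 0.0; 2.01 -3.30 -0.42 0.0; 2.01 -3.30 -0.42 0.0;
```

Call:
{"fn": "jog_arm", "kwargs": {
  "deltas": "0.5 1.5 -2.5 -1.5 0; 0.5 2 -3.3 -1 0; 0.5 2 -3.3 -1 0; 0.5 2 -3.3 -0.5 0; 0.5 2 -3.3 0 0; 0.5 2 -3.3 0 0; 0.5 2 -3.3 0 0; 0.5 2 -3.3 0 0"
}}

```text
time: 7.35
ee_pos: [462.4, -5.6, 99.6]
tcp_rot: [0.016, -0.436, 0.9, 0.008]
wrist_force: [0.3, 0.2, 0.0]
gripper_width: 10.9
```

```bash
python3 -c "
from h import *
plan(564,-304,130);print(state()['joints'].round(2))"
```

```text
pos [462.4  -5.6  99.6] yawy 141.7 tilt z [ 0.0222  0.0278 -0.9994] t 7.35 w 10.9 j7 1.47
d(cm) [ 17.01 -26.46  -3.64] turn 0
2.43 -3.78 -0.52 0.0; 2.43 -3.78 -0.52 0.0; 2.43 -3.78 -0.52 0.0; 2.43 -3.78 -0.52 0.0; 2.43 -3.78 -0.52 0.0; 2.43 -3.78 -0.52 0.0; 2.43 -3.78 -0.52 0.0; 
[ 0.33  0.74 -0.65  2.15  0.9   0.51  1.47]
```

Call:
{"fn": "jog_arm", "kwargs": {
  "deltas": "0.5 2.4 -3.8 -0.6 0; 0.5 2.4 -3.8 -0.6 0; 0.5 2.4 -3.8 -0.6 0; 0.5 2.4 -3.8 -0.6 0; 0.5 2.2 -3.4 -0.5 0; 0.5 1.2 -2 0 0; 0.5 0 0 0 0"
}}

```text
time: 8.05
ee_pos: [540.3, -257.1, 110.2]
tcp_rot: [0.006, -0.431, 0.902, 0.007]
wrist_force: [0.4, -0.1, -0.9]
gripper_width: 11.3
```

```bash
python3 -c "
from h import *
f=imaging.grab_frame('wrist');save('w9.png',f['color'])
plan(564,-304,130);print(state()['joints'].round(2))"
```

```text
pos [ 539.5 -255.   110.1] yawy 141.2 tilt z [ 0.0033  0.0201 -0.9998] t 8.1 w 10.7 j7 2.16
d(cm) [ 2.25 -4.96 -2.08] turn 0
1.12 -2.48 -1.04 0.0; 1.12 -2.48 -1.04 0.0; 
[ 0.79  0.88 -0.77  1.72  0.76  0.87  2.16]
```

View pics/w9.png

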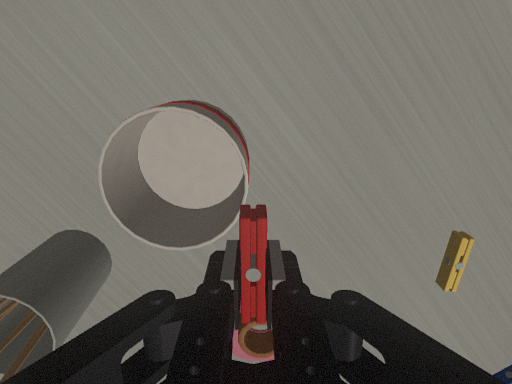

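Run:
```python
from h import *
f=imaging.grab_frame('wrist')
im=f["color"].astype(int)
for (u,v) in [(101,175),(250,178),(175,109),(178,247),(174,177.5)]: print(ray(f,u,v,75).round(1))
c0=ray(f,174,177.5,75)[:2]
img=cv2.resize(f["color"],None,fx=2,fy=2)
for c,col in ((c0,(0,255,0)),):
    for r in (48,45.5):
        p=np.array([proj(f,[c[0]+r*np.cos(a),c[1]+r*np.sin(a),75]) for a in np.linspace(0,6.283,90)])
        cv2.polylines(img,[((p+.5)*2).astype(np.int32)],True,col,1)
    p=np.array([proj(f,[c[0]+48*np.cos(a),c[1]+48*np.sin(a),0]) for a in np.linspace(0,6.283,90)])
    cv2.polylines(img,[((p+.5)*2).astype(np.int32)],True,(0,0,255),1)
cv2.imwrite("pics/w9o.png",img[150:550,100:600,::-1])
```

```text
[ 599.  -334.8   75. ]
[ 527.1 -274.3   75. ]
[ 535.  -335.3   75. ]
[ 596. -267.   75.]
[ 564.4 -304.8   75. ]
```

View pics/w9o.png

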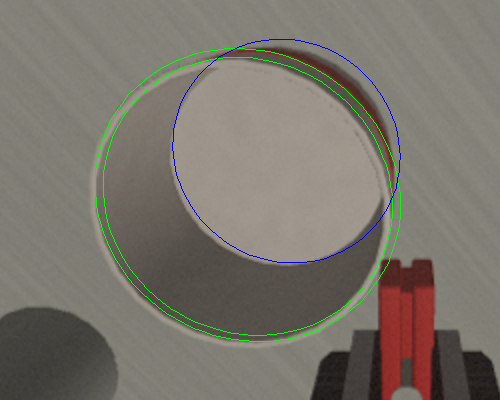

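```bash
python3 -c "
from h import *
plan(566.5,-304.8,105)"
```

```text
pos [ 539.5 -252.4  110.7] yawy 141.4 tilt z [ 0.0034  0.0218 -0.9998] t 8.15 w 10.8 j7 2.16
d(cm) [ 2.42 -5.39  0.46] turn 0
1.21 -2.69 0.23 0.0; 1.21 -2.69 0.23 0.0;
```

Call:
{"fn": "jog_arm", "kwargs": {
  "deltas": "0.5 1.2 -2.7 0 0; 0.5 1.2 -2.7 0.4 0; 0.5 0 0 1 0; 0.5 0 0 1 0; 0.5 0 0 0 0"
}}

```text
time: 8.65
ee_pos: [565.8, -293.4, 80.9]
tcp_rot: [0.004, -0.442, 0.897, 0.013]
wrist_force: [-0.3, -0.2, 0.2]
gripper_width: 10.9
```

```bash
python3 -c "
from h import *
plan(566.5,-304.8,20)
f=imaging.grab_frame('wrist');save('w10.png',f['color'])"
```

```text
pos [ 565.8 -293.4   80.9] yawy 142.5 tilt z [-0.0047  0.0258 -0.9997] t 8.65 w 10.9 j7 2.26
d(cm) [ 0.97 -0.87  6.06] turn 0
0.48 -0.43 3.03 0.0; 0.48 -0.43 3.03 0.0;
```

View pics/w10.png

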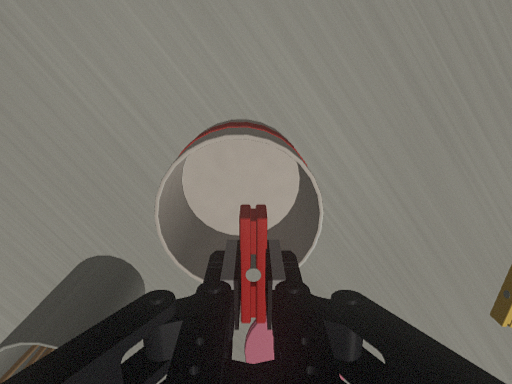

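Call:
{"fn": "jog_arm", "kwargs": {
  "deltas": "0.5 0.5 -0.5 0.5 0; 0.5 0.4 -0.4 0.5 0; 0.5 0 0 0.5 0; 0.5 0 0 0.5 0; 0.5 0 0 0 0"
}}

```text
time: 9.2
ee_pos: [568.0, -303.7, 60.6]
tcp_rot: [0.004, -0.444, 0.896, 0.013]
wrist_force: [-0.6, 0.3, -0.3]
gripper_width: 10.8
```

```bash
python3 -c "
from h import *
plan(566.5,-304.8,20)
f=imaging.grab_frame('wrist');save('w11.png',f['color'])"
```

```text
pos [ 568.  -303.7   60.6] yawy 142.7 tilt z [-0.0036  0.0262 -0.9996] t 9.2 w 10.8 j7 2.27
d(cm) [ 0.25 -0.02  4.05] turn 0
0.25 -0.02 4.05 0.0;
```

View pics/w11.png

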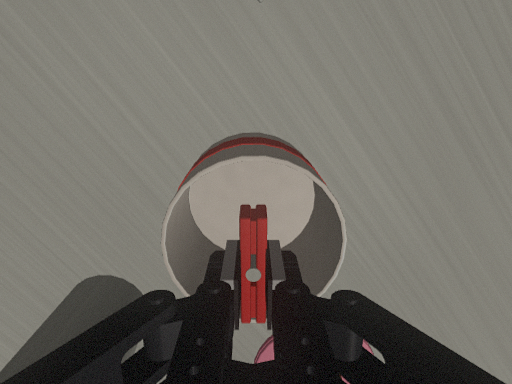

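Call:
{"fn": "jog_arm", "kwargs": {
  "deltas": "0.5 0.1 0 0.8 0; 0.5 0.1 0 0.8 0; 0.5 0 0 0.8 0; 0.5 0 0 0 0"
}}

```text
time: 9.65
ee_pos: [566.9, -304.6, 35.1]
tcp_rot: [0.005, -0.444, 0.896, 0.012]
wrist_force: [0.0, -0.3, -0.2]
gripper_width: 11.3
```

```bash
python3 -c "
from h import *
plan(566.5,-304.8,20)
f=imaging.grab_frame('wrist');save('w12.png',f['color'])
f=imaging.grab_frame('scene');save('s12.png',f['color'][70:170,140:270],5)"
```

```text
pos [ 566.9 -304.6   35.1] yawy 142.7 tilt z [-0.0028  0.0261 -0.9997] t 9.65 w 11.3 j7 2.25
d(cm) [ 0.07 -0.    1.51] turn 0
0.07 -0.00 1.51 0.0;
```

View pics/w12.png

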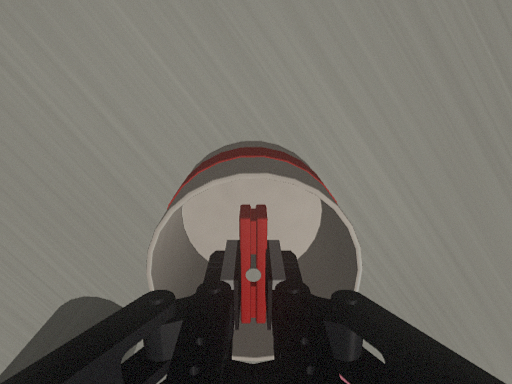

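View pics/s12.png

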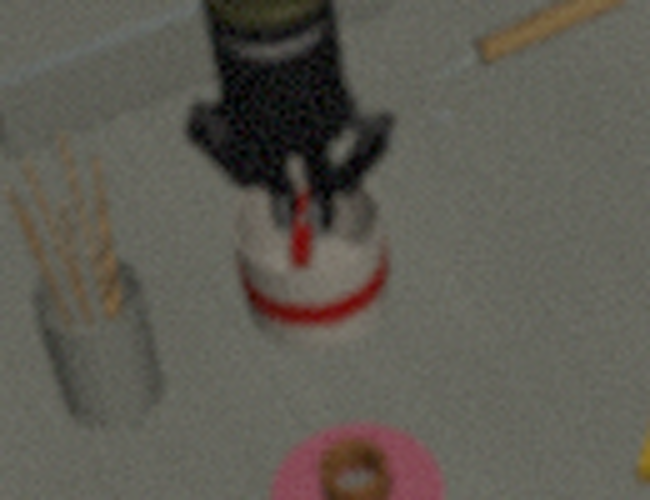

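Call:
{"fn": "jog_arm", "kwargs": {
  "deltas": "0.5 0 0 0.6 0; 0.5 0.1 0 0.6 0; 0.5 0 0 0.6 0; 0.5 0 0 0.2 0; 0.5 0 0 0 0"
}}

```text
time: 10.25
ee_pos: [567.7, -305.1, 15.0]
tcp_rot: [0.006, -0.444, 0.896, 0.011]
wrist_force: [-0.1, 0.3, 0.6]
gripper_width: 11.3
```

```bash
python3 -c "
from h import *
plan(566.5,-304.8,10)
f=imaging.grab_frame('wrist');save('w13.png',f['color'])
f=imaging.grab_frame('scene');save('s13.png',f['color'][70:170,140:270],5)"
```

```text
pos [ 567.7 -305.1   15. ] yawy 142.7 tilt z [ 2.000e-04  2.550e-02 -9.997e-01] t 10.25 w 11.3 j7 2.23
d(cm) [0.06 0.1  0.5 ] turn 0
0.06 0.10 0.50 0.0;
```

View pics/w13.png

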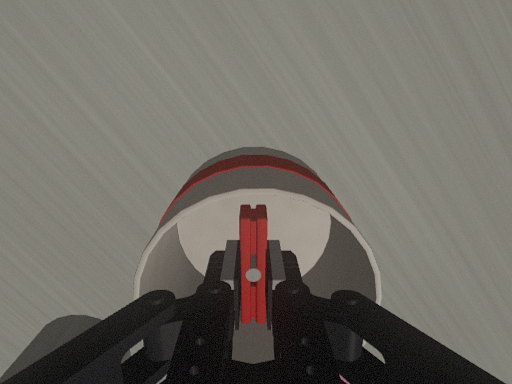

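View pics/s13.png

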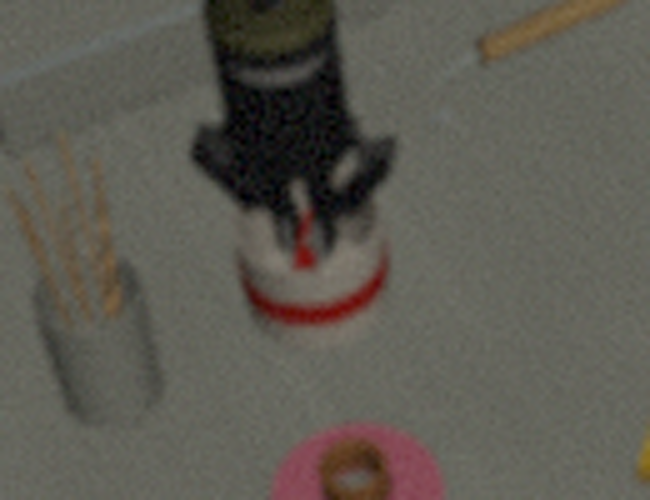

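Call:
{"fn": "jog_arm", "kwargs": {
  "deltas": "2.6 0 0 0 0; 2.6 0 0 0 0; 2.6 0 0 0 0; 2.6 0 0 -2 0; 2.6 0 0 -3 0; 2.6 0 0 -4 0; 2.6 0 0 -2 0; 2.6 0 0 0 0"
}}

```text
time: 11.15
ee_pos: [569.2, -307.3, 135.4]
tcp_rot: [0.008, -0.444, 0.896, 0.01]
wrist_force: [1.1, 0.3, -0.9]
gripper_width: 26.1
```

```bash
python3 -c "
from h import *
plan(442,-79,130,136)
f=imaging.grab_frame('wrist');save('w14.png',f['color'])"
```

```text
pos [ 569.2 -307.3  135.4] yawy 142.8 tilt z [ 0.0044  0.0255 -0.9997] t 11.15 w 26.1 j7 2.33
d(cm) [-10.46  23.93   1.06] turn 6.8
-1.74 3.99 0.18 1.1; -1.66 4.02 0.18 1.1; -1.58 4.05 0.18 1.1; -1.50 4.08 0.18 1.1; -1.42 4.11 0.18 1.1; -1.34 4.14 0.18 1.1;
```

View pics/w14.png

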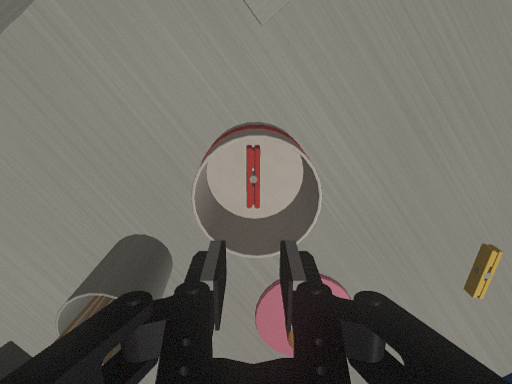

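The red peg lies flat on the tin floor at (254,178). On to the yellow peg.

Call:
{"fn": "jog_arm", "kwargs": {
  "deltas": "3 -1.7 4 0 1; 3 -1.7 4 0 1; 3 -1.6 4 0 1; 3 -1.5 4 0.5 1; 3 -1.4 4 0.5 1; 3 -1.3 3 0.5 1; 3 0 0 0 0; 3 0 0 0 0"
}}

```text
time: 12.0
ee_pos: [442.0, -82.9, 119.8]
tcp_rot: [0.004, -0.393, 0.919, 0.014]
wrist_force: [0.2, -0.6, -0.6]
gripper_width: 30.4
```

```bash
python3 peg.py yel w15.png; python3 -c "
from h import *
plan(442,-79,50,136);print(state()['joints'].round(2))"
```

```text
[245 150  16  65 761]
8 ((443.9208068847656, -79.17218017578125), (59.130126953125, 11.954119682312012), 44.710514068603516) [443.35358 -79.5699 ]
ang 44.841659618011334
16 ((442.3627014160156, -81.05413818359375), (57.43061828613281, 11.6105318069458), 44.71052169799805) [441.81198 -81.44046]
ang 44.84166072310589
pos [442.2 -82.7 119.9] yawy 136.3 tilt z [-0.0037  0.0288 -0.9996] t 12.05 w 29.8 j7 1.63
d(cm) [-0.13  0.11  7.  ] turn 0.3
-0.06 0.05 3.50 0.2; -0.06 0.05 3.50 0.2; 
[ 0.54  0.71 -0.7   2.14  0.8   0.58  1.63]
```

View pics/w15.png

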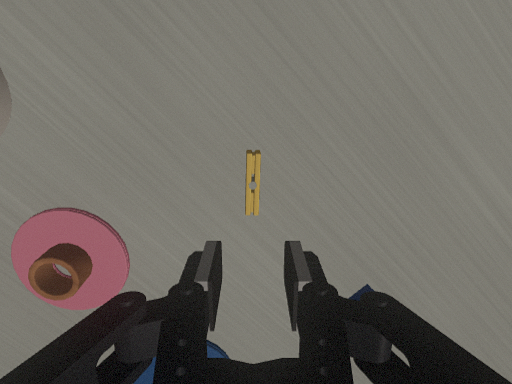

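```bash
python3 -c "
from h import *
plan(442.2,-80.5,30,135);plan(442.2,-80.5,-22,135)"
```

```text
pos [442.2 -82.7 119.9] yawy 136.3 tilt z [-0.0037  0.0288 -0.9996] t 12.05 w 29.8 j7 1.63
d(cm) [ 0.   -0.05  8.99] turn 1.3
0.00 -0.03 4.50 0.7; 0.00 -0.03 4.50 0.7; 
pos [442.2 -82.7 119.9] yawy 136.3 tilt z [-0.0037  0.0288 -0.9996] t 12.05 w 29.8 j7 1.63
d(cm) [ 0.1  -0.17 14.19] turn 1.3
0.03 -0.06 4.73 0.4; 0.03 -0.06 4.73 0.4; 0.03 -0.06 4.73 0.4;
```

Call:
{"fn": "jog_arm", "kwargs": {
  "deltas": "3 0 0 1.5 0.6; 3 0 0 1.5 0.6; 3 0 0 1.5 0; 3 0 0 1.5 0; 3 0 0 1.5 0; 3 0 0 1 0; 3 0 0 0 0"
}}

```text
time: 12.75
ee_pos: [447.3, -89.6, 29.6]
tcp_rot: [0.005, -0.375, 0.927, 0.012]
wrist_force: [-0.5, 0.1, 0.4]
gripper_width: 29.8
```

```bash
python3 -c "
from h import *
plan(442.2,-80.5,-22,135);print(state()['joints'].round(2))"
```

```text
pos [447.3 -89.6  29.6] yawy 134.1 tilt z [ 0.001   0.026  -0.9997] t 12.75 w 29.8 j7 1.36
d(cm) [-0.17  0.91  5.18] turn -0.9
-0.09 0.46 2.59 -0.5; -0.09 0.46 2.59 -0.5; 
[ 0.39  0.85 -0.44  2.18  1.09  0.34  1.36]
```

Call:
{"fn": "jog_arm", "kwargs": {
  "deltas": "3 0 0.5 0.8 0; 3 0 0.4 0.8 0; 3 -0.1 0 0.8 0; 3 0 0 0.8 0; 3 0 0 0.6 0; 3 0 0 0 0"
}}

```text
time: 13.35
ee_pos: [446.8, -87.4, -9.1]
tcp_rot: [0.008, -0.37, 0.929, 0.009]
wrist_force: [0.7, 0.1, 0.5]
gripper_width: 29.7
```

```bash
python3 -c "
from h import *
plan(442.2,-80.5,-22,135);print(state()['joints'].round(2),state()['wrist_force'])
f=imaging.grab_frame('wrist');save('w16.png',f['color'])"
```

```text
pos [446.8 -87.4  -9.1] yawy 133.5 tilt z [ 0.0083  0.0234 -0.9997] t 13.35 w 29.7 j7 1.09
d(cm) [-0.12  0.8   1.3 ] turn -1.5
-0.12 0.80 1.30 -1.5; 
[ 0.26  0.91 -0.23  2.2   1.35  0.16  1.09] [0.70647355 0.14115907 0.53148204]
```

View pics/w16.png

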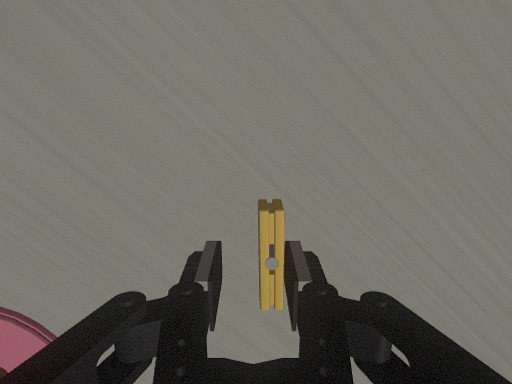

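Call:
{"fn": "jog_arm", "kwargs": {
  "deltas": "3 0 0.5 0 -0.8; 3 0 0.3 0 -0.7; 3 0 0 0 0"
}}

```text
time: 13.7
ee_pos: [443.2, -83.5, -7.7]
tcp_rot: [0.01, -0.381, 0.924, 0.008]
wrist_force: [-0.3, 0.3, -0.3]
gripper_width: 29.9
```

```bash
python3 -c "
from h import *
plan(442.2,-80.5,-22,135);print(state()['joints'].round(2),state()['wrist_force'])
f=imaging.grab_frame('wrist');save('w17.png',f['color'])"
```

```text
pos [443.2 -83.5  -7.7] yawy 134.8 tilt z [ 0.0126  0.0225 -0.9997] t 13.7 w 29.9 j7 0.99
d(cm) [-0.1   0.27  1.43] turn -0.2
-0.10 0.27 1.43 -0.2; 
[ 0.23  0.9  -0.21  2.22  1.46  0.14  0.99] [-0.30453805  0.27965376 -0.25140992]
```

View pics/w17.png

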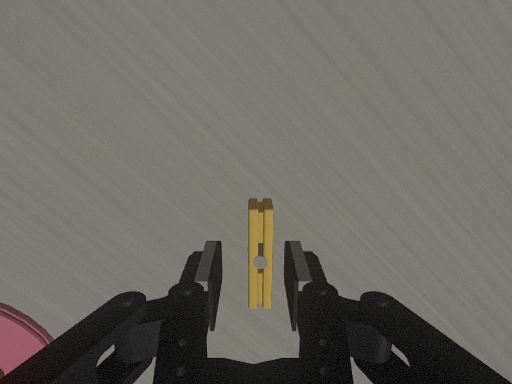

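Centred well enough, with the peg at (260,262). Shifting slightly, going down and closing.

Call:
{"fn": "jog_arm", "kwargs": {
  "deltas": "3 0 0.3 0.5 0; 3 0 0 0.5 0; 3 0 0 0.5 0; 3 0 0 0 0; 0.5 0 0 0 0; 0.5 0 0 0 0; 0.5 0 0 0 0; 0.5 0 0 0 0"
}}

```text
time: 14.55
ee_pos: [445.0, -84.0, -21.0]
tcp_rot: [0.013, -0.378, 0.926, 0.006]
wrist_force: [0.3, 0.1, -0.3]
gripper_width: 11.0
```

```bash
python3 -c "
from h import *
plan(442.2,-80.5,-22,135);print(state()['joints'].round(2),state()['wrist_force'])
f=imaging.grab_frame('wrist');save('w18.png',f['color'])"
```

```text
pos [445. -84. -21.] yawy 134.4 tilt z [ 0.02    0.0202 -0.9996] t 14.55 w 11.0 j7 0.78
d(cm) [-0.04  0.44  0.1 ] turn -0.6
-0.04 0.44 0.10 -0.6; 
[ 0.26  0.94 -0.26  2.22  1.68  0.19  0.78] [ 0.32209022  0.08292515 -0.29232162]
```

View pics/w18.png

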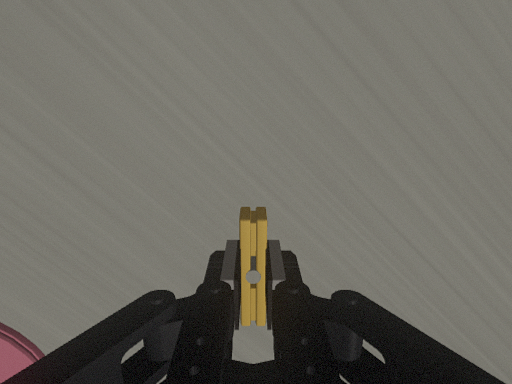

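Call:
{"fn": "jog_arm", "kwargs": {
  "deltas": "0.5 0 0 -1.5 0; 0.5 0 0 -2 0; 0.5 0 0 -2 0; 0.5 0 0 -2 0; 0.5 0 0 -2 0; 0.5 0 0 -1 0; 0.5 0 0 0 0"
}}

```text
time: 15.3
ee_pos: [442.8, -86.4, 80.7]
tcp_rot: [0.012, -0.379, 0.925, 0.004]
wrist_force: [0.7, -0.1, 0.5]
gripper_width: 11.2
```

```bash
python3 -c "
from h import *
plan(547,283,70,None);print(state()['joints'].round(2),state()['wrist_force'])"
```

```text
pos [442.8 -86.4  80.7] yawy 134.5 tilt z [ 0.0194  0.0156 -0.9997] t 15.3 w 11.2 j7 1.48
d(cm) [-33.31  19.02   1.85] turn 0
-3.70 2.11 0.21 0.0; -3.70 2.11 0.21 0.0; -3.70 2.11 0.21 0.0; -3.70 2.11 0.21 0.0; -3.70 2.11 0.21 0.0; -3.70 2.11 0.21 0.0; -3.70 2.11 0.21 0.0; -3.70 2.11 0.21 0.0; -3.70 2.11 0.21 0.0; 
[ 0.43  0.75 -0.53  2.19  0.94  0.42  1.48] [ 0.73133239 -0.1417922   0.52061246]
```

Call:
{"fn": "jog_arm", "kwargs": {
  "deltas": "0.5 -3.2 1.8 0 0; 0.5 -3.7 2.1 0 0; 0.5 -3.7 2.1 0 0; 0.5 -3.7 2.1 0 0; 0.5 -3.7 2.1 0 0; 0.5 -3.7 2.1 0 0; 0.5 -3.7 2.1 0 0; 0.5 -2 1.2 0 0"
}}

```text
time: 16.1
ee_pos: [529.9, 219.4, 78.5]
tcp_rot: [0.006, -0.373, 0.928, 0.0]
wrist_force: [-0.1, 0.3, -0.3]
gripper_width: 11.0
```

```bash
python3 -c "
from h import *
plan(547,283,70,None);print(state()['joints'].round(2),state()['wrist_force'])
f=imaging.grab_frame('wrist');save('w19.png',f['color'])"
```

```text
pos [529.9 219.4  78.5] yawy 133.9 tilt z [ 0.0116  0.0048 -0.9999] t 16.1 w 11.0 j7 1.17
d(cm) [-5.63  3.41  0.9 ] turn 0
-2.81 1.70 0.45 0.0; -2.81 1.70 0.45 0.0; 
[-0.14  0.86 -0.59  1.83  0.74  0.67  1.17] [-0.14046808  0.30034937 -0.3037023 ]
```

View pics/w19.png

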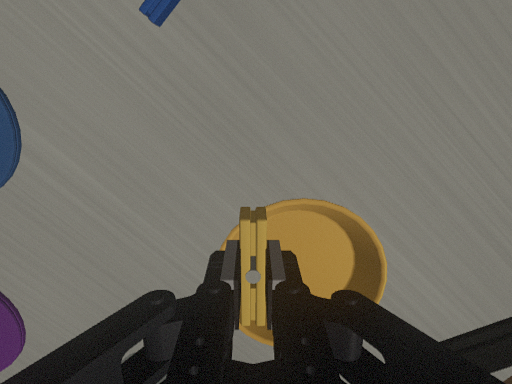

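```bash
python3 -c "
from h import *
f=imaging.grab_frame('wrist')
for p in ((222,268),(386,268),(304,270)): print(ray(f,*p,30))
P=ray(f,304,270,30);plan(P[0],P[1],70)"
```

```text
[583.74022968 242.3288325   30.        ]
[498.51919071 330.10435466  30.        ]
[542.27442317 287.49103125  30.        ]
pos [529.6 220.5  78.6] yawy 134.0 tilt z [ 0.0118  0.0065 -0.9999] t 16.2 w 11.1 j7 1.18
d(cm) [-5.55  3.94  0.91] turn 0
-2.77 1.97 0.46 0.0; -2.77 1.97 0.46 0.0;
```

Call:
{"fn": "jog_arm", "kwargs": {
  "deltas": "0.5 -2 1.4 0 0; 0.5 -2 1.4 0 0; 0.5 -1.4 1 1 0; 0.5 0 0 1.5 0; 0.5 0 0 1 0; 0.5 0 0 0 0"
}}

```text
time: 16.8
ee_pos: [540.3, 277.2, 35.7]
tcp_rot: [0.001, -0.373, 0.928, -0.006]
wrist_force: [-0.1, -1.2, -0.1]
gripper_width: 11.1
```

```bash
python3 -c "
from h import *
plan(544,285,-4,None);print(state()['joints'].round(2),state()['wrist_force'])
f=imaging.grab_frame('wrist');save('w20.png',f['color'])"
```

```text
pos [540.3 277.2  35.7] yawy 133.9 tilt z [ 0.0065 -0.0094 -0.9999] t 16.8 w 11.1 j7 1.11
d(cm) [-0.82  0.35  3.97] turn 0
-0.82 0.35 3.97 0.0; 
[-0.26  0.95 -0.55  1.73  0.75  0.69  1.11] [-0.06774711 -1.19606684 -0.09825719]
```

View pics/w20.png

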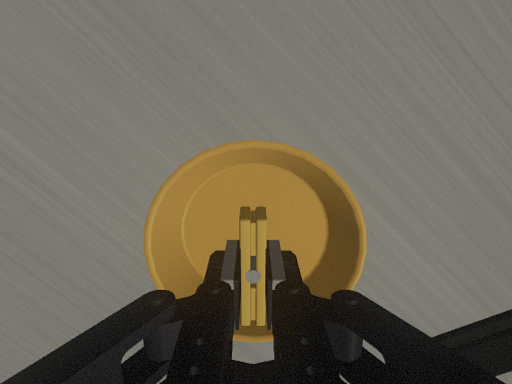

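Call:
{"fn": "jog_arm", "kwargs": {
  "deltas": "0.5 -0.3 0.1 1 0; 0.5 -0.2 0.1 1 0; 0.5 0 0 1 0; 0.5 0 0 0.7 0; 0.5 0 0 0 0; 2.6 0 0 0 0; 2.6 0 0 0 0; 2.6 0 0 0 0"
}}

```text
time: 17.65
ee_pos: [544.3, 278.6, -3.5]
tcp_rot: [0.002, -0.372, 0.928, -0.007]
wrist_force: [0.6, -0.6, -0.1]
gripper_width: 25.9
```

```bash
python3 -c "
from h import *
plan(544,285,-4,None);print(state()['joints'].round(2),state()['wrist_force'])
f=imaging.grab_frame('wrist');save('w21.png',f['color'])"
```

```text
pos [544.3 278.6  -3.5] yawy 133.6 tilt z [ 0.0078 -0.0112 -0.9999] t 17.65 w 25.9 j7 1.07
d(cm) [-0.42  0.48  0.04] turn 0
-0.42 0.48 0.04 0.0; 
[-0.28  1.01 -0.5   1.72  0.8   0.63  1.07] [ 0.61368538 -0.57467609 -0.10375194]
```

View pics/w21.png

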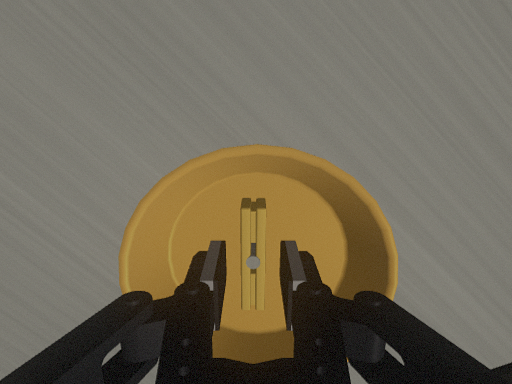

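Run:
```python
from h import *
f=imaging.grab_frame('wrist');s=state();d,R=tool([0,0,0],s)
Rc=np.asarray(f["R"]);K=np.asarray(f["K"])
im=np.clip(f['color'][225:345,190:320].astype(float)*2.5,0,255).astype(np.uint8);save('w22.png',im,5)
for gap,row in ((55,241),(56,241),(54,241)):
    dep=K[0,0]*s["gripper_width"]/gap
    Xc=np.linalg.inv(K)@[253*dep,row*dep,dep]
    X=Rc.T@(Xc-f["t"]); print(gap,dep,(R.T@(X-s["ee_pos"])).round(1))
```

```text
55 154.81266847468342 [  9.3  -0.9 -27.3]
56 152.04815653763552 [ 10.5  -0.9 -29.8]
54 157.67956974273312 [  8.   -0.9 -24.7]
```

View pics/w22.png

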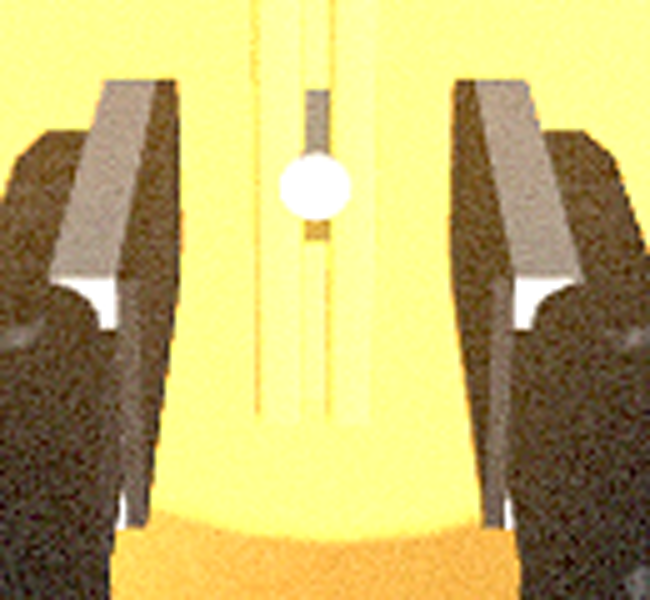

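Yellow peg is on the dish floor, at (253,262). Now for the lid.

Call:
{"fn": "jog_arm", "kwargs": {
  "deltas": "2.6 0 0 -2 0; 2.6 0 0 -3 0; 3 0 0 -3 0; 4 0 0 -3 0; 5 0 0 -1 0; 5 0 0 0 0"
}}

```text
time: 18.35
ee_pos: [543.0, 279.9, 121.0]
tcp_rot: [0.001, -0.372, 0.928, -0.007]
wrist_force: [0.2, 0.1, -0.4]
gripper_width: 50.0
```

```bash
python3 -c "
from h import *
plan(600,28,125,90,9);print(state()['joints'].round(2),state()['wrist_force'])"
```

```text
pos [543.  279.9 121. ] yawy 133.7 tilt z [ 0.0075 -0.0118 -0.9999] t 18.35 w 50.0 j7 1.2
d(cm) [ 13.27 -22.16  -0.06] turn 43.7
1.47 -2.46 -0.01 4.9; 1.26 -2.58 -0.01 4.9; 1.04 -2.68 -0.01 4.9; 0.81 -2.75 -0.01 4.9; 0.57 -2.81 -0.01 4.9; 0.33 -2.85 -0.01 4.9; 0.09 -2.87 -0.01 4.9; -0.15 -2.87 -0.01 4.9; -0.39 -2.84 -0.01 4.9; 
[-0.22  0.84 -0.63  1.68  0.65  0.85  1.2 ] [ 0.20387466  0.11173663 -0.39106776]
```

Call:
{"fn": "jog_arm", "kwargs": {
  "deltas": "5 1.5 -2.5 0 5; 5 1.3 -2.6 0 5; 5 1 -2.7 0 5; 5 0.8 -2.8 0 5; 5 0.6 -2.8 0 5; 5 0.3 -2.9 0 5; 5 0.1 -2.9 0 5; 5 0 0 0 0"
}}

```text
time: 19.15
ee_pos: [580.8, 72.0, 112.5]
tcp_rot: [-0.004, -0.065, 0.998, -0.008]
wrist_force: [0.4, -0.9, -0.1]
gripper_width: 50.1
```

```bash
python3 -c "
from h import *
plan(600,28,125,90);print(state()['joints'].round(2),state()['wrist_force'])
f=imaging.grab_frame('wrist');save('w23.png',f['color'])"
```

```text
pos [580.8  72.  112.5] yawy 97.4 tilt z [-0.0066 -0.0168 -0.9998] t 19.15 w 50.1 j7 0.99
d(cm) [-1.33 -4.63 -1.19] turn 7.4
-0.66 -2.31 -0.59 3.7; -0.81 -2.27 -0.59 3.7; 
[ 0.06  0.8  -0.48  1.75  0.54  0.74  0.99] [ 0.39860993 -0.91386376 -0.07600264]
```

View pics/w23.png

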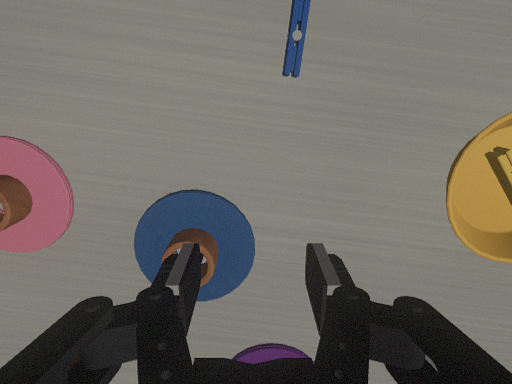

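Run:
```python
from h import *
f=imaging.grab_frame('wrist')
P=ray(f,194.5,244.5,18); print(P, ray(f,135,244,18), ray(f,255,246,18), ray(f,194,190,18))
for n in('top','scene'):
    g=imaging.grab_frame(n)
    b=[x for x in blobs(mask(g,100,120,120,40),200)][0]
    ct,_=cv2.findContours(b[3].astype(np.uint8),cv2.RETR_EXTERNAL,cv2.CHAIN_APPROX_NONE)
    e=cv2.fitEllipse(ct[0]); print(n,e,ray(g,*e[0],18))
P=[640,27]
plan(P[0],P[1],110,90)
```

```text
[640.09304363  29.60517095  18.        ] [647.01169469 -22.52432268  18.        ] [634.03871889  82.51127379  18.        ] [590.18723702  25.06246263  18.        ]Traceback (most recent call last):
  File "<stdin>", line 6, in <module>
IndexError: list index out of range
```

```bash
python3 -c "
from h import *
plan(640.3,29.5,110,90,3)"
```

```text
pos [580.1  79.9 113.5] yawy 98.0 tilt z [-0.0057 -0.01   -0.9999] t 19.3 w 50.1 j7 0.99
d(cm) [-5.27 -5.83  0.37] turn 8.0
-1.76 -1.94 0.12 2.7; -1.84 -1.86 0.12 2.7; -1.93 -1.77 0.12 2.7;
```

Call:
{"fn": "jog_arm", "kwargs": {
  "deltas": "4.5 -1.8 -1.9 0 2.7; 4.5 -1.8 -1.8 0 2.7; 4.5 -1.9 -1.8 0 2.7; 4.5 0 0 0 0; 4.5 0 0 0 0"
}}

```text
time: 19.8
ee_pos: [639.3, 42.2, 111.7]
tcp_rot: [-0.004, -0.007, 1.0, -0.001]
wrist_force: [-0.4, 0.6, -0.6]
gripper_width: 45.2
```

```bash
python3 -c "
from h import *
f=imaging.grab_frame('wrist');save('w24.png',f['color'])
plan(640.3,29.5,90,90)"
```

```text
pos [639.3  41.8 111.7] yawy 90.8 tilt z [-0.0088 -0.0023 -1.    ] t 19.85 w 45.1 j7 1.02
d(cm) [-0.1  -1.23  2.18] turn 0.8
-0.10 -1.23 2.18 0.8;
```

View pics/w24.png

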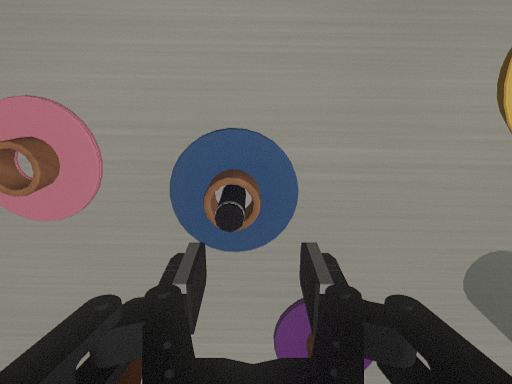

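```bash
python3 -c "
from h import *
f=imaging.grab_frame('wrist')
print(ray(f,230,217,74),ray(f,234,189.5,18),ray(f,232,202,46))
im=np.clip(f['color'][120:260,160:310].astype(float)*2.2,0,255).astype(np.uint8);save('w25.png',im,4)
"
```

```text
[644.54140974  25.95989416  74.        ] [641.98420795  25.48126337  18.        ] [643.43602005  25.55998563  46.        ]
```

View pics/w25.png

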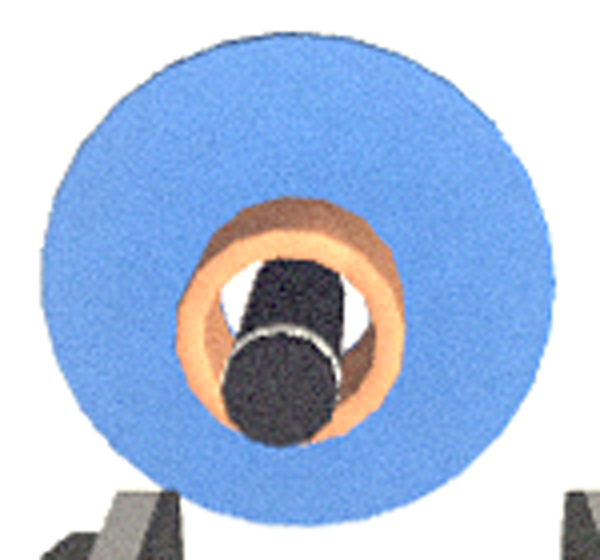

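```bash
python3 -c "
from h import *
plan(643.5,25.7,85,90)"
```

```text
pos [639.   41.6 111.9] yawy 90.8 tilt z [-0.009  -0.0027 -1.    ] t 19.9 w 45.1 j7 1.02
d(cm) [-0.45 -1.59  2.69] turn 0.8
-0.45 -1.59 2.69 0.8;
```

Call:
{"fn": "jog_arm", "kwargs": {
  "deltas": "4.5 -0.2 -0.8 0.4 0.4; 4.5 -0.2 -0.8 0.7 0.4; 4.5 0 0 0.8 0; 4.5 0 0 0.8 0; 4.5 0 0 0 0; 4.5 0 0 0 0"
}}

```text
time: 20.5
ee_pos: [640.7, 26.7, 81.7]
tcp_rot: [-0.006, -0.002, 1.0, -0.001]
wrist_force: [-0.1, -0.2, -0.9]
gripper_width: 44.7
```

```bash
python3 -c "
from h import *
f=imaging.grab_frame('wrist');save('w26.png',f['color'])
plan(643.5,25.7,60,90)"
```

```text
pos [640.6  26.6  81.7] yawy 90.2 tilt z [-0.0125 -0.0022 -0.9999] t 20.55 w 45.0 j7 1.02
d(cm) [-0.32 -0.09  2.16] turn 0.2
-0.32 -0.09 2.16 0.2;
```

View pics/w26.png

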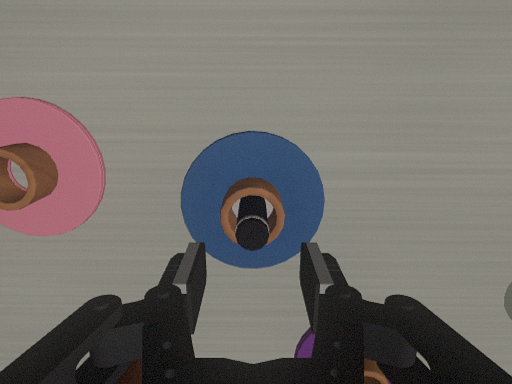

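Call:
{"fn": "jog_arm", "kwargs": {
  "deltas": "4.5 -0.3 -0.1 0.7 0; 4.5 0 0 0.8 0; 4.5 0 0 0.8 0; 4.5 0 0 0.8 0; 4.5 0 0 0.8 0; 4.5 0 0 0.8 0; 4.5 0 0 0 0"
}}

```text
time: 21.25
ee_pos: [643.1, 26.0, 30.4]
tcp_rot: [-0.006, -0.002, 1.0, -0.001]
wrist_force: [0.0, 0.0, 1.4]
gripper_width: 45.3
```

```bash
python3 -c "
from h import *
f=imaging.grab_frame('wrist');save('w27.png',f['color'])
plan(643.5,25.7,25,90);print(state()['wrist_force'])
for z in (46,60,74): print(proj(f,[643.5,25.7,z]))"
```

```text
pos [643.5  26.1  30.9] yawy 90.2 tilt z [-0.0117 -0.0017 -0.9999] t 21.3 w 44.8 j7 0.99
d(cm) [-0.   -0.04  0.59] turn 0.2
-0.00 -0.04 0.59 0.2; 
[0.75601201 0.36472556 0.23536181]
[253.32174047 246.50767097]
[253.31463304 259.80368177]
[253.30618339 275.6106061 ]
```

View pics/w27.png

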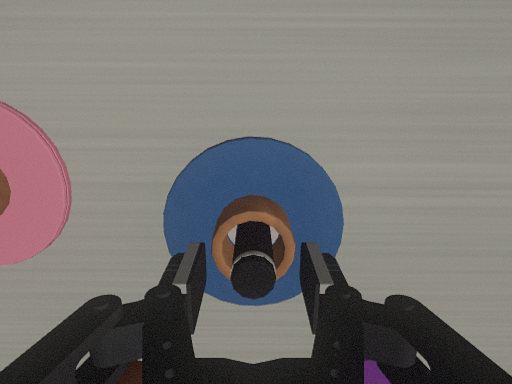

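Call:
{"fn": "jog_arm", "kwargs": {
  "deltas": "4 0 0 0.3 0; 3 0 0 0.3 0; 2.5 0 0 0 0; 1 0 0 0 0; 1 0 0 0 0; 1 0 0 0 0; 1 0 0 0 0",
  "newtons": 70
}}

```text
time: 22.0
ee_pos: [644.4, 26.1, 25.6]
tcp_rot: [-0.005, -0.002, 1.0, -0.001]
wrist_force: [-0.3, 0.0, -1.7]
gripper_width: 17.8
```

```bash
python3 -c "
from h import *
f=imaging.grab_frame('wrist');save('w28.png',f['color'])
plan(643.5,25.7,25,90);print(state()['wrist_force'],state()['torque'])"
```

```text
pos [644.4  26.1  25.6] yawy 90.2 tilt z [-0.0096 -0.0015 -1.    ] t 22.05 w 17.4 j7 0.99
d(cm) [ 0.09 -0.04  0.06] turn 0.2
0.09 -0.04 0.06 0.2; 
[-0.01246801  0.09850466 -1.70224325] [ 0.03730633 -0.00712699 -0.00513679]
```

View pics/w28.png

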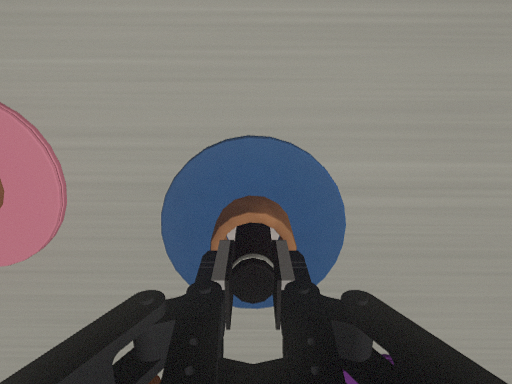

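Call:
{"fn": "jog_arm", "kwargs": {
  "deltas": "1 0 0 -0.5 0; 1 0 0 -1 0; 1 0 0 -1.5 0; 1 0 0 -1.5 0; 1 0 0 -1.5 0; 1 0 0 -1.5 0; 1 0 0 -1.5 0; 1 0 0 0 0"
}}

```text
time: 22.85
ee_pos: [645.3, 26.4, 125.0]
tcp_rot: [-0.004, -0.002, 1.0, -0.001]
wrist_force: [0.1, -0.1, -3.4]
gripper_width: 17.4
```

```bash
python3 -c "
from h import *
f=imaging.grab_frame('wrist');save('w29.png',f['color'])
plan(566.5,-304.8,145,90);print(state()['wrist_force'],state()['torque'],state()['joints'].round(2))"
```

```text
pos [644.6  26.1 123.9] yawy 90.3 tilt z [-0.0101 -0.0017 -0.9999] t 22.9 w 17.4 j7 1.05
d(cm) [  7.97 -33.06  -1.97] turn 0.3
1.00 -4.13 -0.25 0.0; 0.99 -4.13 -0.25 0.0; 0.99 -4.13 -0.25 0.0; 0.99 -4.13 -0.25 0.0; 0.99 -4.14 -0.25 0.0; 0.99 -4.14 -0.25 0.0; 0.98 -4.14 -0.25 0.0; 0.98 -4.14 -0.25 0.0; 
[ 0.07617201 -0.31515562 -3.99656991] [ 0.02779308 -0.11186393 -0.00644374] [ 0.14  0.85 -0.49  1.55  0.48  0.87  1.05]
```

View pics/w29.png

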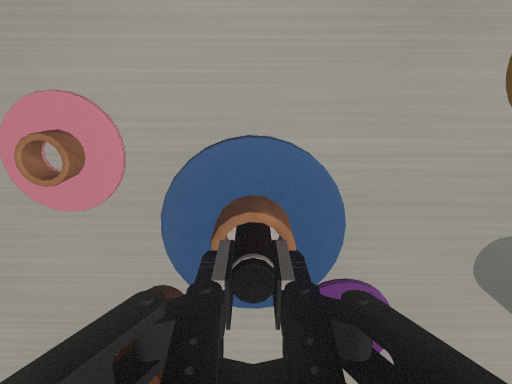

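Call:
{"fn": "jog_arm", "kwargs": {
  "deltas": "1 0.2 -1 -0.4 0; 1 0.5 -2 -0.4 0; 1 0.7 -2.8 -0.4 0; 1 0.7 -3 -0.3 0; 1 0.7 -3 -0.2 0; 1 0.7 -3 0 0; 1 0.7 -3 0 0; 1 0.7 -3 0 0"
}}

```text
time: 23.7
ee_pos: [590.8, -188.1, 138.7]
tcp_rot: [-0.01, -0.007, 1.0, 0.0]
wrist_force: [0.4, 0.0, -3.6]
gripper_width: 17.6
```

```bash
python3 -c "
from h import *
plan(566.5,-304.8,145,90);print(state()['wrist_force'],state()['joints'].round(2))"
```

```text
pos [ 590.8 -188.1  138.7] yawy 90.8 tilt z [-0.0197  0.     -0.9998] t 23.7 w 17.6 j7 1.38
d(cm) [  2.6  -11.63  -0.58] turn 0.8
0.87 -3.88 -0.19 0.3; 0.85 -3.88 -0.19 0.3; 0.83 -3.88 -0.19 0.3; 
[ 4.05405526e-01  1.73375942e-03 -3.55876911e+00] [ 0.51  0.81 -0.52  1.61  0.5   0.87  1.38]
```

Call:
{"fn": "jog_arm", "kwargs": {
  "deltas": "1 0.5 -2.4 0 0; 1 0.4 -2 0 0; 1 0.4 -1.6 0 0; 1 0.3 -1.2 0 0; 1 0.2 -0.8 0 0; 1 0 0 0 0; 1 0 0 0 0"
}}

```text
time: 24.4
ee_pos: [564.9, -282.1, 135.9]
tcp_rot: [-0.015, -0.001, 1.0, -0.002]
wrist_force: [-0.3, 0.5, -4.2]
gripper_width: 17.5
```

```bash
python3 -c "
from h import *
f=imaging.grab_frame('wrist');save('w30.png',f['color'])
plan(566.5,-304.8,145,90);print(state()['wrist_force'],state()['joints'].round(2))
for n in ('scene','top'):
  f=imaging.grab_frame(n);u,v=proj(f,[566,-304,60]).astype(int);save(n+'30.png',np.clip(f['color'][v-60:v+50,u-60:u+60].astype(float)*1.8,0,255).astype(np.uint8),5)"
```

```text
pos [ 564.9 -282.1  135.9] yawy 90.2 tilt z [-0.0303 -0.0037 -0.9995] t 24.45 w 17.9 j7 1.52
d(cm) [-0.12 -2.28 -0.91] turn 0.2
-0.12 -2.28 -0.91 0.2; 
[ 1.36007943  0.74805336 -3.15082819] [ 0.66  0.83 -0.53  1.57  0.51  0.91  1.52]
```

View pics/w30.png

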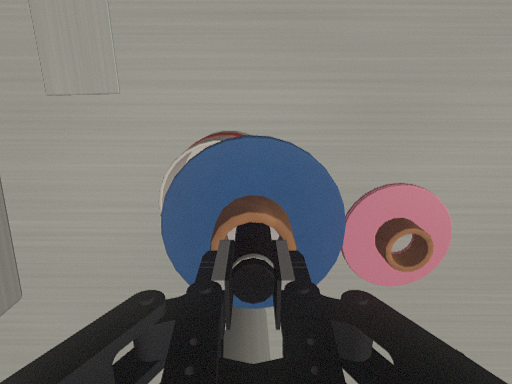

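View pics/scene30.png

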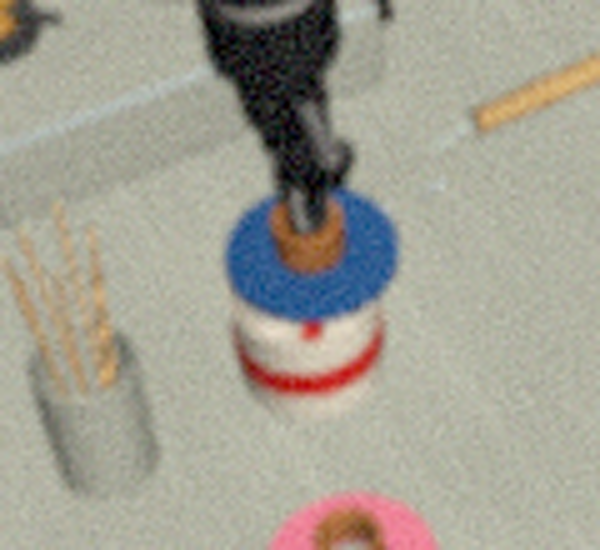

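View pics/top30.png

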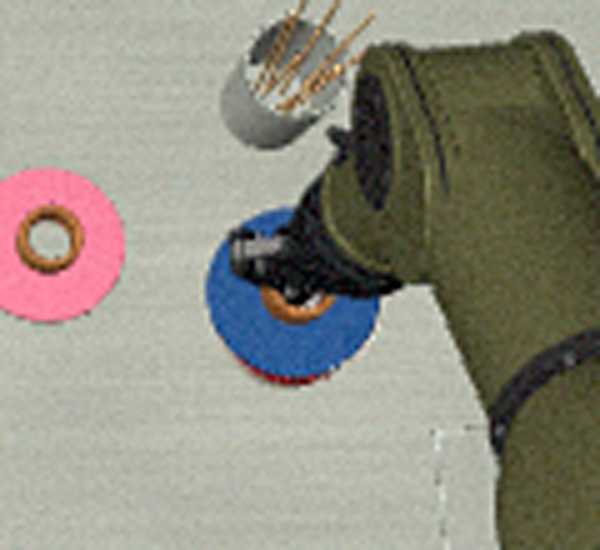

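Run:
```python
from h import *
from scipy.spatial.transform import Rotation as Ro
f=imaging.grab_frame('wrist');s=state();_,R=tool([0,0,0],s)
Rc=np.asarray(f["R"]);c=-Rc.T@np.asarray(f["t"])
Rct=Rc@R; ct=R.T@(c-s["ee_pos"]); print(ct)
q=[0.008,-0.444,0.896,0.010]; R2=Ro.from_quat([q[1],q[2],q[3],q[0]]).as_matrix(); p=np.array([569.2,-307.3,135.4])
g={"K":f["K"],"R":Rct@R2.T}; c2=p+R2@ct; g["t"]=-g["R"]@c2
im=cv2.imread("pics/w14.png")[:,:,::-1]
img=np.clip(cv2.resize(im,None,fx=4,fy=4,interpolation=cv2.INTER_CUBIC).astype(float)*1.8,0,255).astype(np.uint8)
for c,col in (((566.5,-304.5),(0,255,0)),):
    for r,z in((48,75),(45.5,3)):
        pp=np.array([proj(g,[c[0]+r*np.cos(a),c[1]+r*np.sin(a),z]) for a in np.linspace(0,6.283,90)])
        cv2.polylines(img,[((pp+.5)*4).astype(np.int32)],True,col,1)
cv2.imwrite("pics/w14o.png",img[110*4:265*4,180*4:335*4,::-1])
```

```text
[  77.07341026   -0.6124117  -167.93896021]
```

View pics/w14o.png

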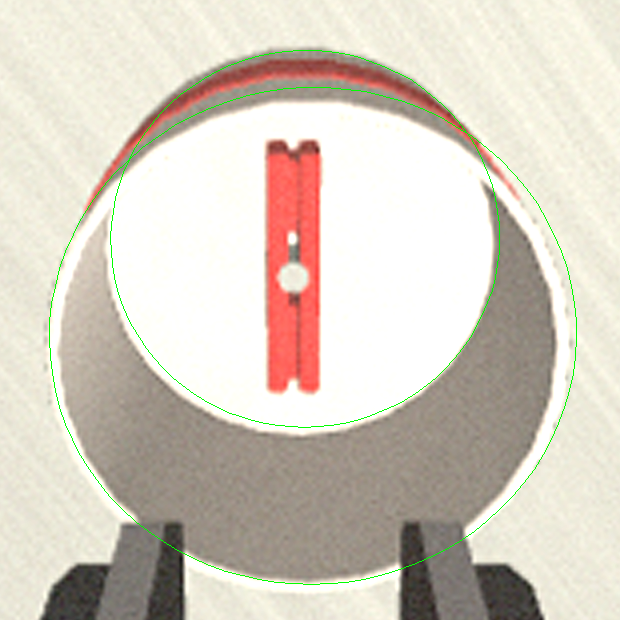

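```bash
python3 -c "
from h import *
plan(569.3,-303.4,115,90)"
```

```text
pos [ 565.1 -281.9  136. ] yawy 90.2 tilt z [-0.0301 -0.004  -0.9995] t 24.6 w 17.4 j7 1.52
d(cm) [-0.47 -2.14  2.09] turn 0.2
-0.47 -2.14 2.09 0.2;
```

Call:
{"fn": "jog_arm", "kwargs": {
  "deltas": "1 -0.2 -0.8 0 0; 1 -0.2 -0.8 0 0; 1 -0.1 -0.5 0.5 0; 1 0 0 0.5 0; 1 0 0 0.4 0; 1 0 0 0 0; 1 0 0 0 0"
}}

```text
time: 25.3
ee_pos: [570.7, -303.6, 120.1]
tcp_rot: [-0.015, -0.003, 1.0, -0.002]
wrist_force: [-0.1, 0.9, -3.3]
gripper_width: 17.5
```

```bash
python3 -c "
from h import *
plan(569.3,-303.4,105,90);print(state()['wrist_force'])"
```

```text
pos [ 570.7 -303.6  120.1] yawy 90.3 tilt z [-0.0306 -0.0033 -0.9995] t 25.3 w 17.5 j7 1.55
d(cm) [0.09 0.03 1.51] turn 0.3
0.09 0.03 1.51 0.3; 
[-0.14287457  0.90253358 -3.32926524]
```

Call:
{"fn": "jog_arm", "kwargs": {
  "deltas": "1 0.1 0 0.5 0; 1 0 0 0.5 0; 1 0 0 0 0; 1 0 0 0 0"
}}

```text
time: 25.7
ee_pos: [569.2, -303.0, 109.3]
tcp_rot: [-0.015, -0.003, 1.0, -0.001]
wrist_force: [-0.7, 0.2, -4.8]
gripper_width: 17.5
```

```bash
python3 -c "
from h import *
plan(569.3,-303.4,90,90);print(state()['wrist_force'])
g=imaging.grab_frame('wrist');save('w31.png',g['color'])
f=imaging.grab_frame('scene');u,v=proj(f,[566,-304,60]).astype(int);save('s31.png',np.clip(f['color'][v-35:v+35,u-45:u+45].astype(float)*1.8,0,255).astype(np.uint8),8)"
```

```text
pos [ 569.2 -303.   109.3] yawy 90.4 tilt z [-0.0307 -0.0029 -0.9995] t 25.7 w 17.5 j7 1.54
d(cm) [-0.07 -0.04  1.93] turn 0.4
-0.07 -0.04 1.93 0.4; 
[-0.70291136  0.17025974 -4.76172482]
```

View pics/s31.png

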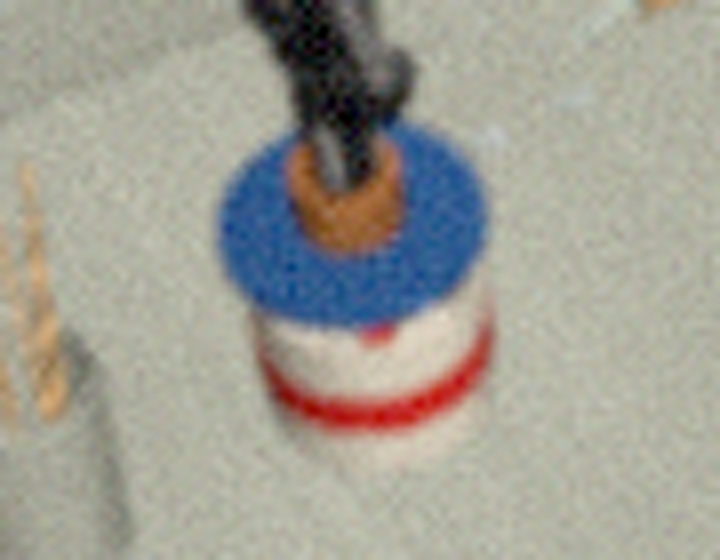

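View pics/w31.png

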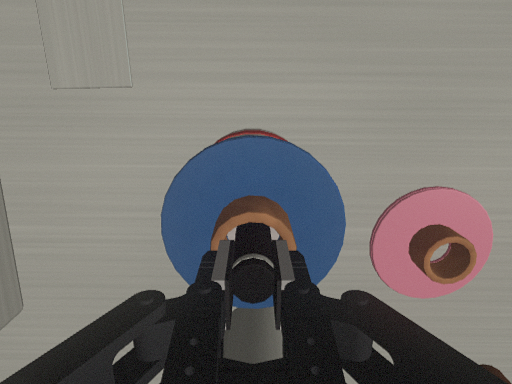

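Call:
{"fn": "jog_arm", "kwargs": {
  "deltas": "1 0 0 0.4 0; 1 0 0 0.4 0; 1 0 0 0.3 0; 1 0 0 0 0"
}}

```text
time: 26.2
ee_pos: [569.2, -303.1, 97.8]
tcp_rot: [-0.015, -0.003, 1.0, -0.002]
wrist_force: [-0.3, -0.6, -3.1]
gripper_width: 17.9
```

```bash
python3 -c "
from h import *
plan(569.3,-303.4,90,90);print(state()['wrist_force'])"
```

```text
pos [ 569.2 -303.1   97.8] yawy 90.4 tilt z [-0.0299 -0.0033 -0.9995] t 26.2 w 17.9 j7 1.53
d(cm) [-0.04 -0.02  0.78] turn 0.4
-0.04 -0.02 0.78 0.4; 
[-0.28060669 -0.62518477 -3.09991611]
```

Call:
{"fn": "jog_arm", "kwargs": {
  "deltas": "1 0 0 0.25 0; 1 0 0 0.2 0; 1 0 0 0 0"
}}

```text
time: 26.5
ee_pos: [569.0, -303.1, 92.8]
tcp_rot: [-0.015, -0.003, 1.0, -0.002]
wrist_force: [1.3, -0.9, -4.1]
gripper_width: 17.7
```

Call:
{"fn": "jog_arm", "kwargs": {
  "deltas": "1 0 0 0.2 0; 1 0 0 0 0"
}}

```text
time: 26.7
ee_pos: [569.1, -303.3, 91.2]
tcp_rot: [-0.015, -0.003, 1.0, -0.002]
wrist_force: [-0.4, 0.1, -2.3]
gripper_width: 17.7
```

Near contact; continuing in 1 mm steps.

Call:
{"fn": "jog_arm", "kwargs": {
  "deltas": "1 0 0 0.1 0; 1 0 0 0.1 0; 1 0 0 0 0"
}}

```text
time: 27.0
ee_pos: [569.0, -303.3, 91.2]
tcp_rot: [-0.015, -0.003, 1.0, -0.002]
wrist_force: [-0.7, 0.1, -1.5]
gripper_width: 17.7
```

```bash
python3 -c "
from h import *
plan(569.3,-303.4,90,90);print(state()['wrist_force'])
f=imaging.grab_frame('scene');u,v=proj(f,[566,-304,60]).astype(int);save('s32.png',np.clip(f['color'][v-35:v+35,u-45:u+45].astype(float)*1.8,0,255).astype(np.uint8),8)"
```

```text
pos [ 569.  -303.3   91.2] yawy 90.3 tilt z [-0.0292 -0.0044 -0.9996] t 27.0 w 17.7 j7 1.53
d(cm) [-0.03 -0.01  0.12] turn 0.3
-0.03 -0.01 0.12 0.3; 
[-0.66168783  0.08548118 -1.50149373]
```

View pics/s32.png

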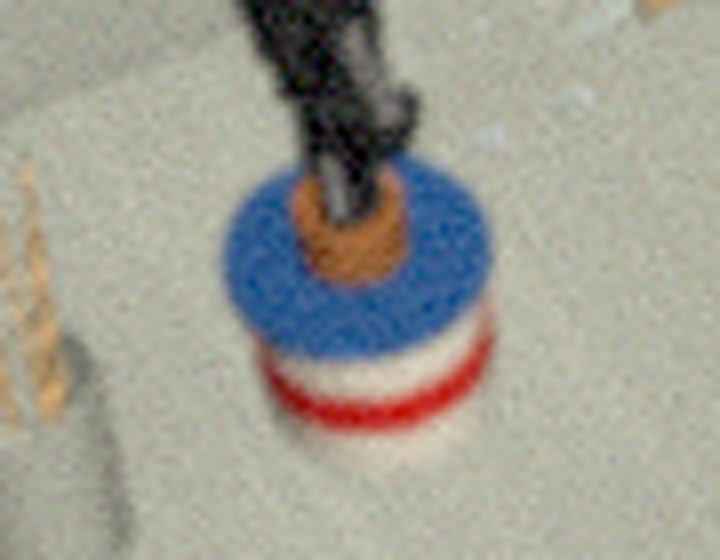

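Call:
{"fn": "jog_arm", "kwargs": {
  "deltas": "1 0 0 0.15 0; 1 0 0 0.2 0; 1 0 0 0.2 0"
}}

```text
time: 27.35
ee_pos: [568.7, -303.5, 90.6]
tcp_rot: [-0.015, -0.002, 1.0, -0.003]
wrist_force: [-6.2, 1.9, 14.1]
gripper_width: 17.7
```

Call:
{"fn": "jog_arm", "kwargs": {
  "deltas": "1 0 0 0.3 0; 1 0 0 0.3 0"
}}

```text
time: 27.55
ee_pos: [568.8, -303.5, 90.6]
tcp_rot: [-0.014, -0.002, 1.0, -0.004]
wrist_force: [-8.6, 0.8, 21.0]
gripper_width: 17.5
```

Call:
{"fn": "jog_arm", "kwargs": {
  "deltas": "1 0 0 0 0; 1 0 0 -0.05 0; 1 0 0 0 0",
  "newtons": 20
}}

```text
time: 27.85
ee_pos: [569.7, -303.5, 91.4]
tcp_rot: [-0.013, -0.002, 1.0, -0.004]
wrist_force: [0.0, -0.1, -4.7]
gripper_width: 17.8
```

```bash
python3 -c "
from h import *
plan(569.3,-303.4,90,90);print(state()['wrist_force'])"
```

```text
pos [ 569.7 -303.5   91.4] yawy 90.2 tilt z [-0.026  -0.009  -0.9996] t 27.85 w 17.8 j7 1.52
d(cm) [0.04 0.01 0.14] turn 0.2
0.04 0.01 0.14 0.2; 
[ 0.04068495 -0.1218602  -4.68684832]
```

Force is back to the free weight of about 4 N, so I'll lower 1 mm and then release.

Call:
{"fn": "jog_arm", "kwargs": {
  "deltas": "1 0 0 0.1 0; 1 0 0 0.05 0; 3.5 0 0 0 0; 4 0 0 0 0; 4 0 0 0 0; 4 0 0 0 0"
}}

```text
time: 28.45
ee_pos: [570.7, -304.0, 90.5]
tcp_rot: [-0.012, -0.001, 1.0, -0.005]
wrist_force: [0.0, -0.6, -0.1]
gripper_width: 40.0
```

```bash
python3 -c "
from h import *
plan(569.3,-303.4,90,90);print(state()['wrist_force'])
f=imaging.grab_frame('wrist');save('w33.png',np.clip(f['color'].astype(float)*1.8,0,255).astype(np.uint8))
for z in (75+8,111,139): print(proj(f,[568,-303.8,z]))
f=imaging.grab_frame('scene');u,v=proj(f,[566,-304,60]).astype(int);save('s33.png',np.clip(f['color'][v-35:v+35,u-45:u+45].astype(float)*1.8,0,255).astype(np.uint8),8)"
```

```text
pos [ 570.7 -304.    90.5] yawy 90.2 tilt z [-0.0247 -0.0097 -0.9996] t 28.45 w 40.0 j7 1.52
d(cm) [0.13 0.07 0.05] turn 0.2
0.13 0.07 0.05 0.2; 
[ 0.02146258 -0.60873862 -0.12522435]
[254.45865784 223.92257451]
[254.19141316 244.88233012]
[253.81865393 274.1174941 ]
```

View pics/w33.png

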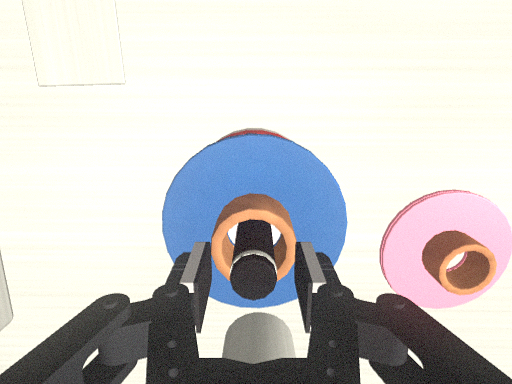

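View pics/s33.png

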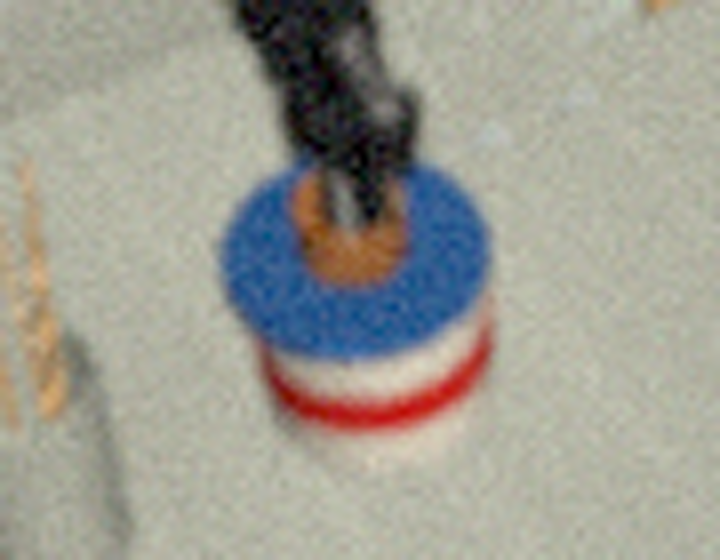

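Released: the knob top appears at (253.5,276) against a seated prediction of (253.8,274), so it sits home. Opening wide and going down to the collar.

Call:
{"fn": "jog_arm", "kwargs": {
  "deltas": "6.5 0 0 0 0; 6.5 0 0 0 0; 6.5 0.2 0 0.4 0; 6.5 0 0 0.6 0; 6.5 0 0 0.6 0; 6.5 0 0 0.4 0; 6.5 0 0 0 0"
}}

```text
time: 29.25
ee_pos: [567.3, -304.2, 68.1]
tcp_rot: [-0.013, -0.001, 1.0, -0.005]
wrist_force: [0.6, 0.6, 0.4]
gripper_width: 65.0
```

```bash
python3 -c "
from h import *
plan(568.5,-303.8,62,90);print(state()['wrist_force'])
f=imaging.grab_frame('wrist');save('w34.png',np.clip(f['color'].astype(float)*1.8,0,255).astype(np.uint8))
for z in (75+8,111,139): print(proj(f,[568,-303.8,z]))
f=imaging.grab_frame('scene');u,v=proj(f,[566,-304,60]).astype(int);save('s34.png',np.clip(f['color'][v-45:v+25,u-45:u+45].astype(float)*1.8,0,255).astype(np.uint8),8)"
```

```text
pos [ 567.3 -304.2   68.1] yawy 90.2 tilt z [-0.026  -0.0093 -0.9996] t 29.25 w 65.0 j7 1.5
d(cm) [-0.14  0.04  0.6 ] turn 0.2
-0.14 0.04 0.60 0.2; 
[0.61437662 0.64080757 0.42804426]
[254.48891414 246.13106637]
[254.2130233  274.22984086]
[253.80876872 315.40213261]
```

View pics/w34.png

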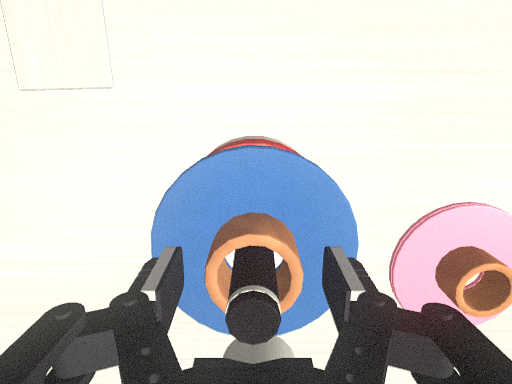

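View pics/s34.png

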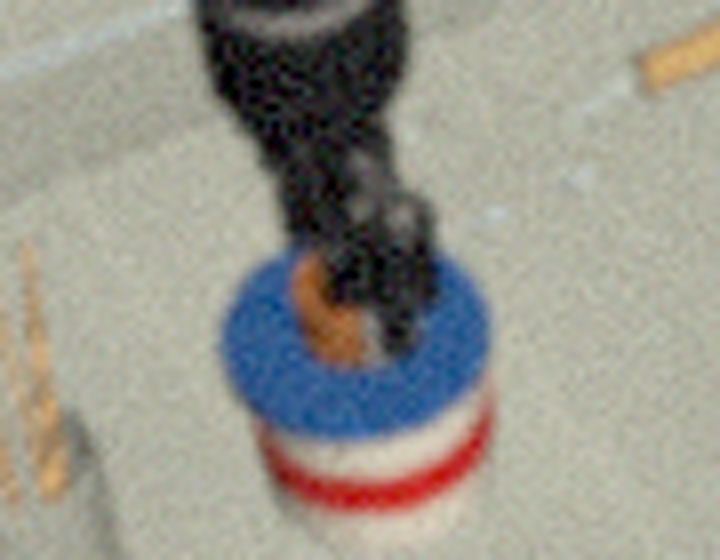

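Call:
{"fn": "jog_arm", "kwargs": {
  "deltas": "6.5 -0.1 0 0.3 0; 6 0 0 0.2 0; 5.5 0 0 0 0; 5 0 0 0 0; 5 0 0 0 0"
}}

```text
time: 29.85
ee_pos: [569.4, -304.4, 63.9]
tcp_rot: [-0.012, -0.001, 1.0, -0.005]
wrist_force: [0.1, 0.9, 0.6]
gripper_width: 50.0
```

```bash
python3 -c "
from h import *
plan(568.5,-303.8,62,90);print(state()['wrist_force'])
f=imaging.grab_frame('wrist');save('w35.png',np.clip(f['color'].astype(float)*1.8,0,255).astype(np.uint8))"
```

```text
pos [ 569.4 -304.4   63.9] yawy 90.2 tilt z [-0.0236 -0.01   -0.9997] t 29.85 w 50.0 j7 1.5
d(cm) [0.09 0.06 0.2 ] turn 0.2
0.09 0.06 0.20 0.2; 
[0.14588236 0.89202848 0.60827308]
```

View pics/w35.png

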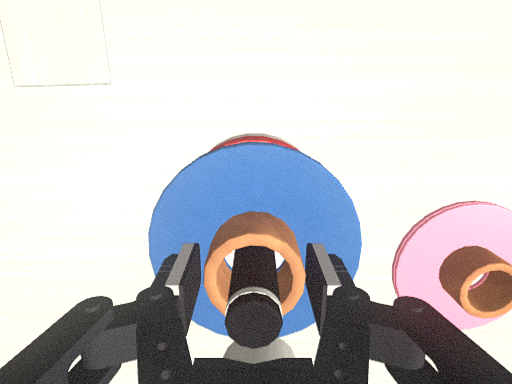

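Call:
{"fn": "jog_arm", "kwargs": {
  "deltas": "4.7 0 0 0 0; 4.5 0 0 0 0; 4.3 0 0 0 0; 4 0 0 0 0; 3.6 0 0 0 0; 3.6 0 0 0 0",
  "newtons": 40
}}

```text
time: 30.5
ee_pos: [569.7, -304.1, 64.6]
tcp_rot: [-0.011, -0.001, 1.0, -0.005]
wrist_force: [0.8, 0.4, 0.5]
gripper_width: 42.7
```

```bash
python3 -c "
from h import *
plan(568.5,-303.8,62,90);print(state()['wrist_force'],state()['torque'])
f=imaging.grab_frame('wrist');save('w36.png',np.clip(f['color'].astype(float)*1.8,0,255).astype(np.uint8))"
```

```text
pos [ 569.7 -304.1   64.6] yawy 90.2 tilt z [-0.0229 -0.0098 -0.9997] t 30.5 w 42.7 j7 1.5
d(cm) [0.11 0.04 0.26] turn 0.2
0.11 0.04 0.26 0.2; 
[0.7778643  0.42221534 0.50105401] [0.11245516 0.02601582 0.01931483]
```

View pics/w36.png

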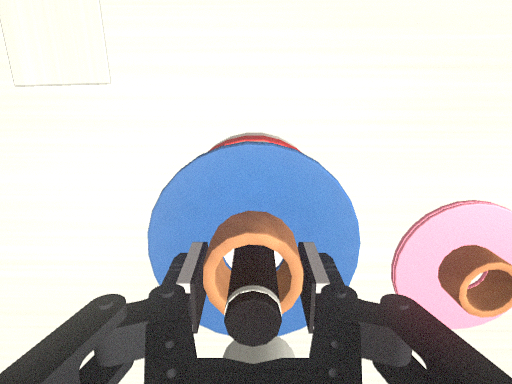

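Call:
{"fn": "jog_arm", "kwargs": {
  "deltas": "3.6 0 0 -0.3 0; 3.6 0 0 -0.5 0; 3.6 0 0 -0.5 0; 3.6 0 0 0 0"
}}

```text
time: 30.95
ee_pos: [569.1, -304.2, 77.5]
tcp_rot: [-0.012, -0.001, 1.0, -0.005]
wrist_force: [0.3, -0.6, -3.6]
gripper_width: 42.2
```

```bash
python3 -c "
from h import *
plan(569.7,-304.1,180,90);print(state()['wrist_force'],state()['torque'])
f=imaging.grab_frame('wrist');save('w37.png',np.clip(f['color'].astype(float)*1.8,0,255).astype(np.uint8))
f=imaging.grab_frame('scene');u,v=proj(f,[566,-304,60]).astype(int);save('s37.png',np.clip(f['color'][v-45:v+25,u-45:u+45].astype(float)*1.8,0,255).astype(np.uint8),8)"
```

```text
pos [ 569.1 -304.2   77.5] yawy 90.2 tilt z [-0.0248 -0.0095 -0.9996] t 30.95 w 42.2 j7 1.51
d(cm) [  0.19  -0.09 -10.24] turn 0.2
0.06 -0.03 -3.41 0.1; 0.06 -0.03 -3.41 0.1; 0.06 -0.03 -3.41 0.1; 
[ 0.27235112 -0.55195185 -3.55373228] [-0.0063268  -0.07906541  0.02787643]
```

View pics/w37.png

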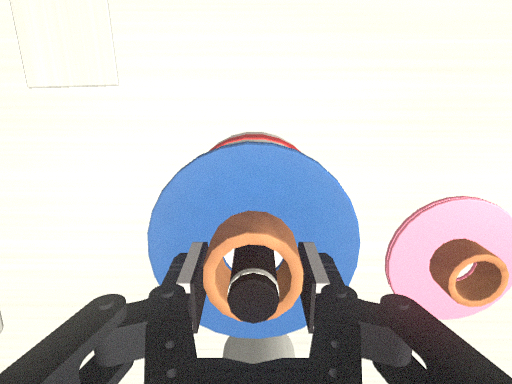

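View pics/s37.png

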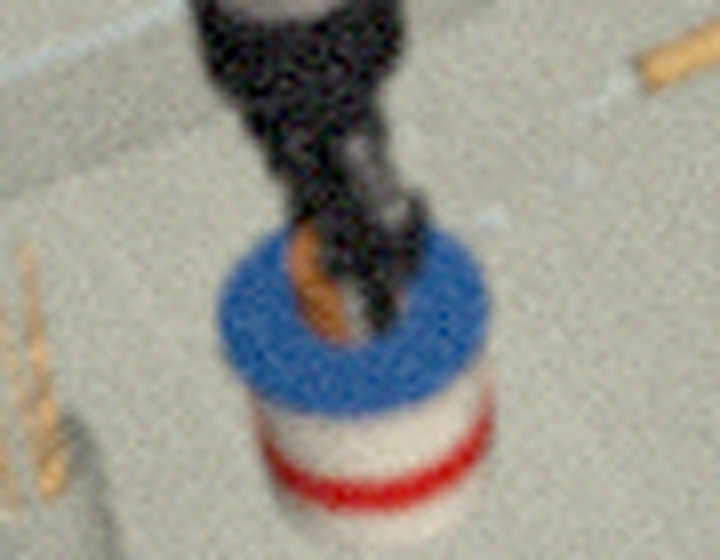

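The knob moved from row 320 to 298 while the collar stayed put, so only the outer lid is rising. Continuing.

Call:
{"fn": "jog_arm", "kwargs": {
  "deltas": "3.6 0.05 0 -0.8 0; 3.6 0.05 0 -1 0; 3.6 0.05 -0.05 -1 0; 3.6 0 0 -1 0; 3.6 0.05 0 -1 0; 3.6 0 0 0 0"
}}

```text
time: 31.65
ee_pos: [568.2, -304.3, 130.1]
tcp_rot: [-0.012, -0.001, 1.0, -0.005]
wrist_force: [0.9, -0.1, -2.8]
gripper_width: 42.4
```

```bash
python3 -c "
from h import *
plan(569.7,-304.1,180,90);print(state()['wrist_force'],state()['torque'])
f=imaging.grab_frame('wrist');save('w38.png',np.clip(f['color'].astype(float)*1.8,0,255).astype(np.uint8))"
```

```text
pos [ 568.2 -304.3  130.1] yawy 90.2 tilt z [-0.0246 -0.0098 -0.9996] t 31.65 w 42.4 j7 1.55
d(cm) [-0.03 -0.03 -5.  ] turn 0.2
-0.01 -0.02 -2.50 0.1; -0.01 -0.02 -2.50 0.1; 
[ 0.87599008 -0.11331952 -2.81612703] [ 0.00850962 -0.08917811  0.03802819]
```

View pics/w38.png

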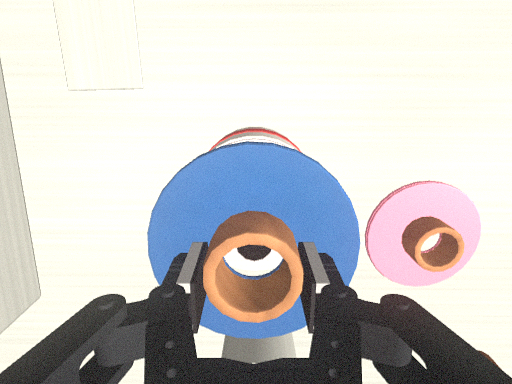

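Call:
{"fn": "jog_arm", "kwargs": {
  "deltas": "3.6 0 0 -1 0; 3.6 0 0 -1.5 0; 3.6 0 0 -1.5 0; 3.6 0 0 -1.5 0; 3.6 0 0 -1 0; 3.6 0 0 -0.5 0; 3.6 0 0 0 0; 3.6 0 0 0 0"
}}

```text
time: 32.5
ee_pos: [569.0, -302.9, 204.8]
tcp_rot: [-0.014, -0.002, 1.0, -0.004]
wrist_force: [-0.7, 0.2, -2.2]
gripper_width: 42.7
```

```bash
python3 -c "
from h import *
plan(569.7,-304.1,200,90);print(state()['wrist_force'],state()['torque'],state()['qvel'].round(3))
f=imaging.grab_frame('wrist');save('w39.png',np.clip(f['color'].astype(float)*1.8,0,255).astype(np.uint8))
f=imaging.grab_frame('scene');u,v=proj(f,[566,-304,100]).astype(int);im=np.clip(f['color'].astype(float)*1.8,0,255).astype(np.uint8);save('s39.png',im[v-45:v+35,u-45:u+45],8);save('s39f.png',im)
for z in (75,83,139):print(z,(proj(f,[568.3,-303.8,z])-[u-45,v-45])*8)
f=imaging.grab_frame('top');save('t39f.png',np.clip(f['color'].astype(float)*1.8,0,255).astype(np.uint8))"
```

```text
pos [ 569.  -302.9  204.8] yawy 90.2 tilt z [-0.0273 -0.0086 -0.9996] t 32.5 w 42.7 j7 1.6
d(cm) [-0.08 -0.12  0.48] turn 0.2
-0.08 -0.12 0.48 0.2; 
[-0.73003237  0.21725593 -2.15883698] [ 0.05214103 -0.06677152 -0.00342104] [-0.002 -0.002 -0.    -0.    -0.     0.002  0.001]
75 [368.14690142 410.70490786]
83 [365.97632962 396.80910104]
139 [350.19307927 295.76614189]
```

View pics/s39.png

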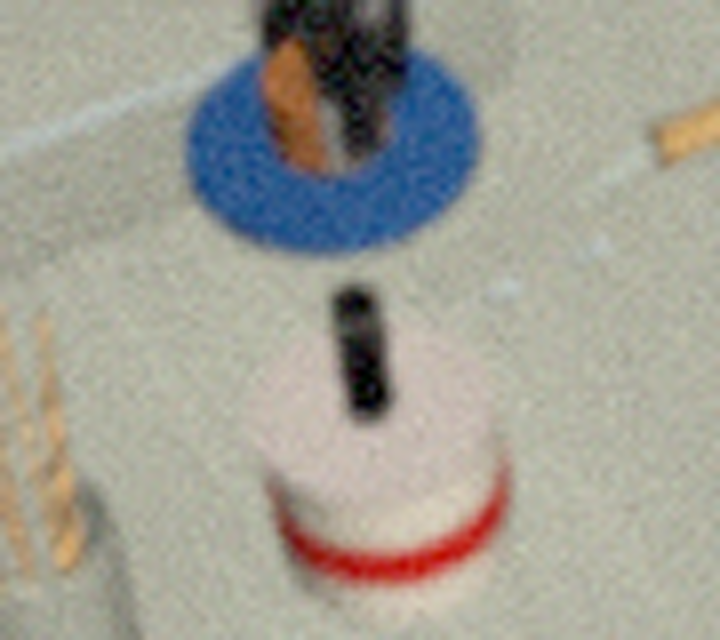

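View pics/s39f.png

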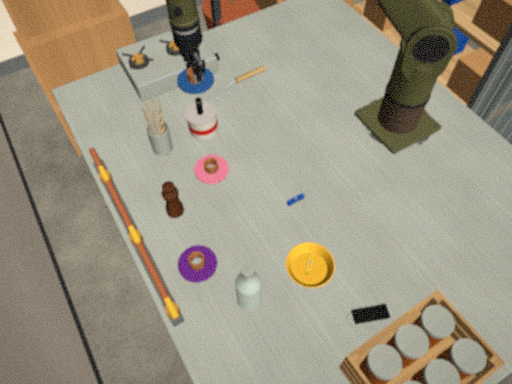

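View pics/t39f.png

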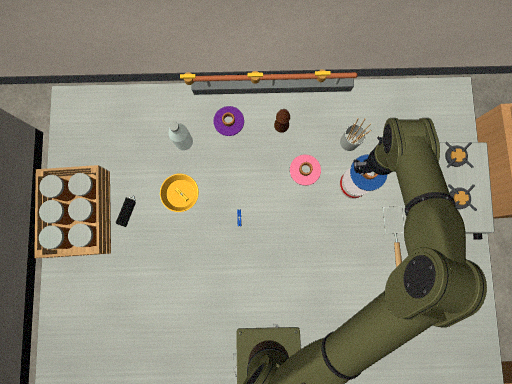

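View pics/w39.png

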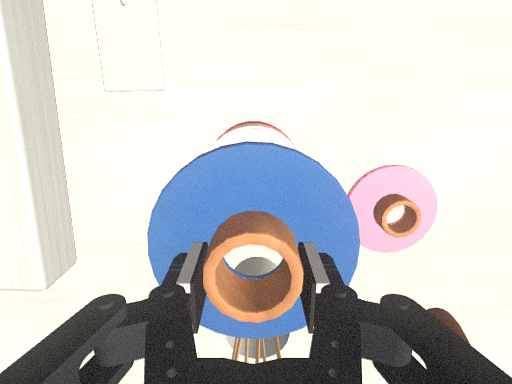

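```bash
python3 -c "
from h import *
print(state()['gripper_width']);print(job.hand_in())"
```

```text
42.44076410548084
the job is handed in; nothing more can be done
None
```

The job is done and handed in at about 32.7 s of the 72 s allowed, with the arm still holding the blue outer lid in the air.

- **Pegs:** The red peg lies flat on the floor of the tin. The yellow peg lies on the floor of the dish. The blue peg and the other bystanders look unmoved in the final scene and top views.
- **Double lid:** I carried it by the black knob and lowered it onto the tin. While checking the seat I pressed it down with up to 21 N, so the lowering was not feather-light. I then relaxed the push and released.
- **Inner lid seat:** After release and after the outer lid came off, the knob appeared within a pixel or two of where a fully seated lid should show it. In the last view the inner lid looks level on the tin.
- **Outer lid:** It is held by its collar about 140 mm above its nested height, so it clears the knob top by about 80 mm. The grip was steady at 42.4 mm.

**Checks that disagreed:**
- **Fingertip offset:** The visible fingertips sit about 28 mm behind the reported tool point. My first grasp of the red peg therefore closed above it without touching, and I corrected every later grasp for this.
- **Tool tilt:** The tool drifted off vertical and ended tilted about 1.6°. The outer lid may be off level by that much.

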